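# Read the filter cassettes

### The job

Lift every filter cassette off the storage rail, pulling straight up against its spring catch, and stand them all upright in the tray. Only then push the loaded tray along the bench to the reading window and, with it lying within the white outline, press the treadle right down to its stop for a moment and let it come up; then push the tray back to within the outline of the cork hand-over spot. Keep the tray down on the bench throughout, leave the cassettes standing in it, and leave the other things on the bench where they are.

Things in the scene. Friction and masses are not known exactly. Their poses are not given: they have to be found in the camera images.
- rail: Fixed aluminium storage rail: a bar 28 mm wide (x), 330 mm long (y), its top 55 mm above the bench, on a base plate 90 mm wide (x -37 to +53 mm), 12 mm thick. Origin: under the middle of the bar, on the bench; z up. Five stations along its y at -128, -64, 0, +64 and +128 mm.
- catches (a point): Middle of the row of five small sprung roller catches, one on the +x side of each rail station (up to 40 mm high). Each bears over the steel ledge at a cassette's foot and yields by itself when the cassette is pulled straight up with about 4 to 12 N in all, over the first 10 mm.
- tray: Loose open aluminium tray 100 (x) x 250 (y) x 30 mm high, walls and floor 5 mm, about 0.45 kg. Origin: centre of its underside, on the bench; z up, y along its length. Empty at the start; holds four cassettes side by side along y (centres 60 mm apart) with their fins along the tray's length.
- home: Hand-over spot, marked flat on the bench (no height): cork-coloured rectangle 140 (x) x 290 (y) mm inside a white outline, 20 mm larger than the tray on every side. Origin: its centre; y along its length. It may be on the left or the right. The tray starts roughly there.
- reader: Reading window, set flush in the bench (no height): dark glass rectangle 140 (x) x 290 (y) mm with a pale strip down the middle, inside a white outline, 20 mm larger than the tray on every side. Origin: its centre; y along its length. On the other side from the hand-over spot.
- treadle_base: Fixed grey base of the reader's treadle, 140 (x) x 90 (y) x 14 mm. Origin: centre of its underside; the treadle's free end is towards its -x, the hinge axis is along y at x = +60 mm, 30 mm above the bench.
- treadle (a joint): Angle of the spring treadle, rad: 0 when up, 0.20 at its stop. A dark steel plate 120 mm long, 76 mm wide; it takes about 4.5 N on the pad to start moving and 9 N at the stop, and springs back when let go. The pad goes down about 19 mm.
- treadle_pad (a point): Place to press: on the middle of the treadle's upper face, 95 mm from the hinge, moving with it; about 61 mm above the bench when up, 42 mm at the stop.
- cassette0: Filter cassette (only 3 or 4 of the five are present), 0.16 kg, 80 mm tall. Grey saddle 50 (x) x 54 (y) x 52 mm; two 10 mm legs, 30 mm gap, straddle the rail. Black grip fin on top, 12 (x) x 46 (y) mm, 52 to 80 mm above the origin. Steel ledge at the +x foot out to x = 31 mm, 8 mm thick. Origin: centre of the underside, between the feet; z up. On the rail the feet are 15 mm above the bench.
- cassette1: Filter cassette (only 3 or 4 of the five are present), 0.16 kg, 80 mm tall. Grey saddle 50 (x) x 54 (y) x 52 mm; two 10 mm legs, 30 mm gap, straddle the rail. Black grip fin on top, 12 (x) x 46 (y) mm, 52 to 80 mm above the origin. Steel ledge at the +x foot out to x = 31 mm, 8 mm thick. Origin: centre of the underside, between the feet; z up. On the rail the feet are 15 mm above the bench.
- cassette2: Filter cassette (only 3 or 4 of the five are present), 0.16 kg, 80 mm tall. Grey saddle 50 (x) x 54 (y) x 52 mm; two 10 mm legs, 30 mm gap, straddle the rail. Black grip fin on top, 12 (x) x 46 (y) mm, 52 to 80 mm above the origin. Steel ledge at the +x foot out to x = 31 mm, 8 mm thick. Origin: centre of the underside, between the feet; z up. On the rail the feet are 15 mm above the bench.
- cassette3: Filter cassette (only 3 or 4 of the five are present), 0.16 kg, 80 mm tall. Grey saddle 50 (x) x 54 (y) x 52 mm; two 10 mm legs, 30 mm gap, straddle the rail. Black grip fin on top, 12 (x) x 46 (y) mm, 52 to 80 mm above the origin. Steel ledge at the +x foot out to x = 31 mm, 8 mm thick. Origin: centre of the underside, between the feet; z up. On the rail the feet are 15 mm above the bench.
- cassette4: Filter cassette (only 3 or 4 of the five are present), 0.16 kg, 80 mm tall. Grey saddle 50 (x) x 54 (y) x 52 mm; two 10 mm legs, 30 mm gap, straddle the rail. Black grip fin on top, 12 (x) x 46 (y) mm, 52 to 80 mm above the origin. Steel ledge at the +x foot out to x = 31 mm, 8 mm thick. Origin: centre of the underside, between the feet; z up. On the rail the feet are 15 mm above the bench.
- bottle: Bystander: amber bottle, 52 mm diameter, 120 mm tall, behind the rail and treadle. Origin: centre of its underside.
- tip_box: Bystander: white box 85 x 120 x 40 mm behind the rail. Origin: centre of its underside.
- mouse: Bystander: computer mouse 105 x 60 x 28 mm, near the robot base. Origin: centre of its underside.
- dishes: Bystander: clear stack of dishes, 90 mm diameter, 30 mm tall, at the left of the bench. Origin: centre of its underside.
- beaker: Bystander: glass beaker, 70 mm diameter, 90 mm tall, left of the rail. Origin: centre of its underside.
- tape: Bystander: paper ring 80 mm outside diameter, 25 mm tall, right side of the bench. Origin: centre of its underside.
Not all that is in view belongs to the job. What is shaped like the treadle_base but green is not meant. What is shaped like the cassette3 but pink is not meant.

How it is judged:
By the outcome, as a careful person would: the job done as asked, in the order asked, and still so for the second after the job is handed in, with the robot touching nothing.
Of cassette0, cassette1, cassette2, cassette3, cassette4 only 3 to 4 are there at a start; the rules pass over those that are not, and their reading is None.
At some moment in a run one of tray may be knocked a few centimetres aside while the robot is not near it.
It also fails if it takes over 210 s, if anything falls off the work surface, if the arm or the gripper's body presses on something with over 40 N, if the wrist force passes 120 N, or if a joint passes its speed limit or range.

### The arm

A 6-joint arm with a two-finger parallel gripper is mounted at the origin on the work surface. World frame = base frame: x ahead of the robot, y to its left, z up, the work surface at z = 0. Lengths are in mm, angles in rad, forces in N, time in s.
With the tool pointing down it reaches from about 350 to 775 mm from the base axis. Payload 7.3 kg.
Tool frame: the origin (TCP) lies at the very end of the fingers, on their centre line; the grasp point (between the pads) lies 19 mm behind it; z points along the fingers, y is the line along which they close (so a half turn about z gives the same grasp; the last joint's range is limited). The gripper opens to 92 mm and grips with 3 to 60 N. Pads are 19 mm wide; open, the fingers measure 130 mm over their backs; the gripper's body (75 mm by 190 mm) begins 47 mm behind the grasp point.
Start: joints at [1.078, 0.342, 1.524, -0, 1.275, -0.146], TCP at [178.43, 493.773, 187.141] pointing down, gripper open.
Joint ranges: [-2.53, 2.53], [-0.77, 2.02], [0.04, 2.7], [-1, 4.14], [0.28, 2.66], [-3.11, 3.11]. Speed limits (rad/s): [2.57, 2.57, 3.14, 3.14, 3.14, 3.14].

### API

Orientations are given as [roll, pitch, yaw] about the fixed x, y, z axes, in that order (R = Rz(yaw) Ry(pitch) Rx(roll)).
In Python, from plant import get_obs, optics, ticket, finder gives the robot as it stands.
- The arm moves only by the tool send_rows, never from a script. Its arguments are lists of equal length, an entry for each row: "offset": the shift along the tool's x, y, z scaled (see below), a list of three; "delta_rot": the turn, a rotation vector about the tool's x, y, z scaled (see below), a list of three. In form: {"offset": [[dx, dy, dz], ...], "delta_rot": [[rx, ry, rz], ...]}. A call has 1 to 8 rows; each row is the pose to reach, as a shift and turn from the pose commanded when the call began, along the tool's axes at that moment, turning the shorter way round; what a row does not reach only later rows make up. The controller multiplies each number of a shift by 120 mm and each number of a turn by 360 degrees. A row lasts 1/8 s, in which the tool goes at most 62.5 mm and 10.7 degrees, less where a joint would pass 70% of its speed; a pose out of reach is approached as far as the arm can. A call with a number of a shift or a turn outside -1 to 1 is refused whole. A call with a gripper value outside its range is refused whole. "grip" is the opening, from 0 (shut) to 1 (fully open), set as the call begins (left out, the last holds). The fingers move at their own pace and stop on an object; the grip force is fixed at half the most. Time passes only in rows, so rows that repeat a pose let the fingers close. It gives the time, the measured TCP pose, the force, the opening and the grip force at its end, in the units of the state.
- get_obs(): the state, without advancing time (a new reading comes with each control period).
- optics.capture(name): name is "side" or "top" or "wrist"; returns the picture (384x512x3 uint8, red, green, blue); there is no depth.
- optics.get_calibration(name): a dict with "fx", "fy", "cx", "cy" (pixels), "world_from_camera" (4x4, takes a point from camera to world coordinates). Camera axes: x right, y down, z forward; pixel columns grow to the right and rows downward; lengths in mm; the calibration is good to about 2 mm. A picture is of the moment at which its call begins: read the wrist's pose just before it. get_calibration takes no time and is no camera call; for the wrist camera it gives the pose at the moment of the call.
- ticket.close_job(): hands the job in; it is judged then, once.
Trained networks look in the newest picture that a camera, given by its name, has taken for a name from the list of things; names that differ only in an ending like _2 or _b are one class to them, and where a whole thing is asked for, a point or a joint stands for the part that bears it (a point fixed in the world has none). Each returns a list of dicts, best first, with "confidence" (0 to 1); they miss things now and then, are a little off and sometimes report something else, mostly with a low value. They report only what shows in the picture. A call takes as long as a camera call. They do not tell look-alikes from the thing itself.
- finder.boxes_of(target, camera): "box" ([left, top, right, bottom] in pixels, round what is visible of it).
- finder.silhouettes(target, camera): "region" (384x512 bool, what is visible of it) and "box" ([left, top, right, bottom] in pixels, round what is visible of it).
- finder.pinpoint(target, camera): "uv" ([column, row] in pixels: a listed point, or the origin of a listed thing).
The state is a dict: "time": time; "joint_positions": joint angles; "dq": joint speeds; "tau": joint torques, N m; "tool_pos": TCP position; "tcp_rot": TCP orientation; "contact_force": force on the tool from outside, world axes, zero at the start; "moment": the same for the moment, N m; "grip_width": finger opening in mm; "finger_force": force on a finger pad.
Only numpy, scipy, OpenCV 4.12 (cv2) and the standard library are available. Lean on these libraries where they do the work, as an engineer would, in place of code of your own. Each camera call takes 0.05 s, during which the arm holds its last target. There are 200 camera calls.

## Working session

There is one attempt and no reset: what is moved stays moved. The work goes in short steps, Python scripts to look and compute and a tool call to move; the robot and the scene stay as the last step left them, time stands still between calls to the robot, and variables do not carry over. Pictures are saved under pics/ and viewed, at most 14 in all, crops included, and the job is handed in when it is done.

Besides the shell and the picture viewer there is one more tool, called after ">>>" as name(argument=value, ...) on one line, values as JSON. send_rows: Moves the arm, as the interface text tells. Its arguments: {"type":"object","properties":{"offset":{"type":"array"},"delta_rot":{"type":"array"},"grip":{"type":"number"}},"required":["offset","delta_rot"]}

```bash
mkdir -p pics; ls; python3 - <<'E'
from plant import get_obs, optics, ticket, finder
import cv2,numpy as np
np.set_printoptions(precision=3,suppress=True)
o=get_obs();print(o)
for c in ["top","side"]:
    im=optics.capture(c);cv2.imwrite(f"pics/{c}0.png",im[:,:,::-1])
    k=optics.get_calibration(c);print(c,k)
    for t in ["rail","tray","home","reader","treadle_base","treadle_pad","cassette0","catches"]:
        print(t,[(np.round(d["uv"],1).tolist(),round(d["confidence"],2)) for d in finder.pinpoint(t,c)])
E
```

```text
pics
{'time': 0.0, 'joint_positions': array([ 1.078,  0.343,  1.525,  0.   ,  1.275, -0.146]), 'dq': array([-0.   , -0.   ,  0.001,  0.001, -0.   ,  0.   ]), 'tau': array([  0.002, -43.123, -24.422,   0.072,   0.056,  -0.   ]), 'tool_pos': array([178.163, 493.316, 186.428]), 'tcp_rot': array([-3.14 , -0.   ,  2.795]), 'contact_force': array([-0.017,  0.029,  0.7  ]), 'moment': array([-0.006, -0.027, -0.048]), 'finger_force': 0.0, 'grip_width': 91.66309838033274}
top {'fx': 379.43109556127934, 'fy': 379.43109556127934, 'cx': 263.24956026774845, 'cy': 192.93274850513694, 'world_from_camera': array([[  -0.008,   -0.983,    0.184,  303.929],
       [  -1.   ,    0.008,    0.004,   -5.883],
       [  -0.006,   -0.184,   -0.983, 1361.766],
       [   0.   ,    0.   ,    0.   ,    1.   ]])}
rail [([243.9, 169.9], 0.6)]
tray [([316.9, 216.5], 0.87)]
home [([318.9, 218.3], 0.74), ([398.8, 189.6], 0.35)]
reader [([208.9, 220.6], 0.6)]
treadle_base [([347.6, 175.3], 0.86)]
treadle_pad [([400.9, 245.7], 0.94), ([345.8, 161.1], 0.68), ([122.2, 214.9], 0.18)]
cassette0 [([246.9, 168.3], 0.84), ([2
[... 222 characters left out ...]
6900083, 'cy': 188.33778378110983, 'world_from_camera': array([[    0.998,    -0.036,     0.057,   436.145],
       [   -0.067,    -0.644,     0.762, -1070.045],
       [    0.009,    -0.765,    -0.644,   952.333],
       [    0.   ,     0.   ,     0.   ,     1.   ]])}
rail [([286.6, 183.0], 0.57), ([334.3, 223.7], 0.24)]
tray [([247.7, 231.9], 0.6), ([332.1, 225.1], 0.43)]
home [([246.1, 235.9], 0.82)]
reader [([238.6, 168.4], 0.57)]
treadle_base [([298.2, 259.3], 0.79), ([201.3, 310.2], 0.7)]
treadle_pad [([212.1, 299.6], 0.59)]
cassette0 [([290.1, 170.9], 0.61), ([287.7, 194.6], 0.58), ([323.1, 155.1], 0.56), ([285.5, 184.0], 0.56), ([243.8, 127.7], 0.22)]
catches [([298.2, 176.7], 0.57)]
```

```bash
python3 - <<'E'
import cv2
a=cv2.imread("pics/top0.png")[90:290,90:430];cv2.imwrite("pics/t1.png",cv2.resize(a,(800,470),interpolation=cv2.INTER_CUBIC))
a=cv2.imread("pics/side0.png")[80:350,130:400];cv2.imwrite("pics/s1.png",cv2.resize(a,(600,600),interpolation=cv2.INTER_CUBIC))
E
```

```text
(no output)
```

View pics/t1.png

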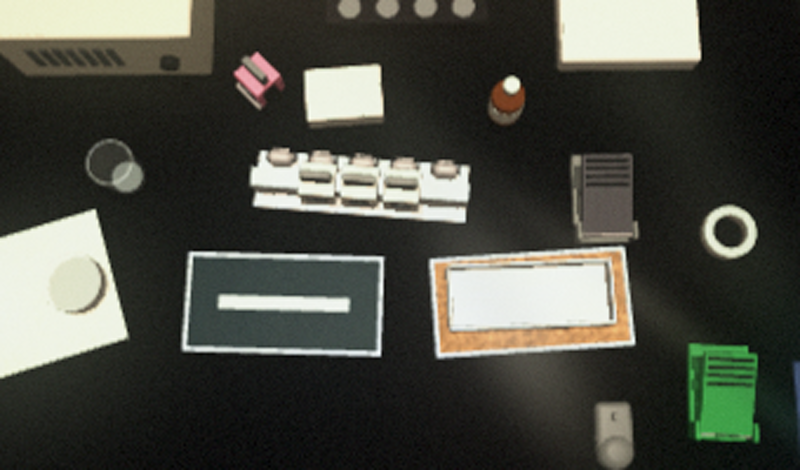

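View pics/s1.png

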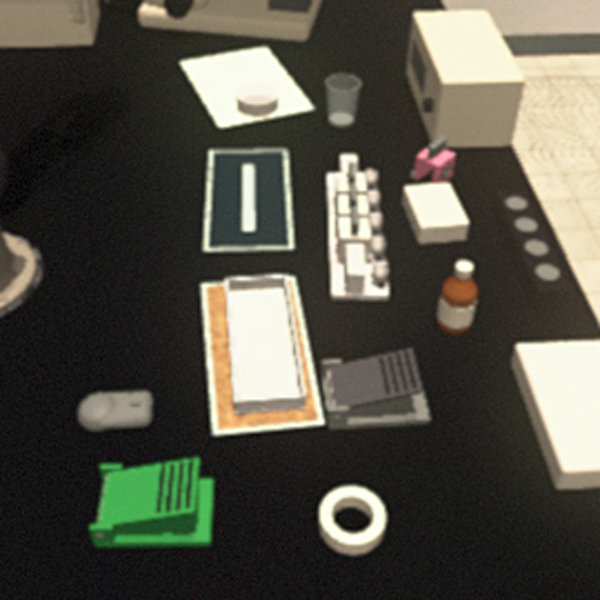

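The top view shows three grey cassettes at about (225,166), (243,169) and (261,169) in full-image pixels. They sit on the middle three stations of the rail, with the rollers on the far (+x) side. Possible mix-ups:
- **Cassettes:** the pink saddle at (200,124) is a decoy. I choose the grey ones.
- **Treadle:** the green one at (398,256) is a decoy. I choose the grey one at (347,173), hinged on the near side with its striped pad at (346,161).

The home spot and tray are on the right at (317,217), and the reader is on the left at (209,219).

```bash
cat > h.py <<'E'
from plant import get_obs, optics, ticket, finder
import cv2,numpy as np
np.set_printoptions(precision=3,suppress=True)
def ray(uv,k,z):
    T=np.array(k["world_from_camera"]);uv=np.atleast_2d(np.float64(uv))
    d=np.c_[(uv[:,0]-k["cx"])/k["fx"],(uv[:,1]-k["cy"])/k["fy"],np.ones(len(uv))]@T[:3,:3].T
    return T[:3,3]+d*((z-T[2,3])/d[:,2])[:,None]
def proj(P,k):
    T=np.linalg.inv(np.array(k["world_from_camera"]));c=np.atleast_2d(P)@T[:3,:3].T+T[:3,3]
    return np.c_[c[:,0]/c[:,2]*k["fx"]+k["cx"],c[:,1]/c[:,2]*k["fy"]+k["cy"]]
def rect(mask,k,z):
    c=max(cv2.findContours(mask.astype(np.uint8),cv2.RETR_EXTERNAL,cv2.CHAIN_APPROX_NONE)[0],key=cv2.contourArea)
    p=ray(c[:,0,:],k,z)[:,:2].astype(np.float32)
    (x,y),(w,h),a=cv2.minAreaRect(p)
    b=cv2.boxPoints(((x,y),(w,h),a)); e=max([b[1]-b[0],b[2]-b[1]],key=np.linalg.norm); e=e*np.sign(e[1])
    return np.round([x,y,np.degrees(np.arctan2(-e[0],e[1])),min(w,h),max(w,h)],1)
E
python3 - <<'E'
from h import *
for c in ["top","side"]:
    optics.capture(c);k=optics.get_calibration(c)
    for t,z in [("rail",55),("tray",30),("home",0),("reader",0),("treadle_base",14),("treadle",50),("cassette0",67)]:
        for d in finder.silhouettes(t,c)[:4]: print(c,t,round(d["confidence"],2),d["box"],rect(d["region"],k,z))
    for t,z in [("catches",30),("treadle_pad",61),("cassette0",15),("treadle_base",0),("rail",0),("tray",0),("home",0),("reader",0)]:
        print(c,t,[ray(d["uv"],k,z)[0,:2].round(0).tolist() for d in finder.pinpoint(t,c)])
E
```

```text
top rail 0.72 [197.4, 151.1, 289.9, 184.7] [637.7  71.3  -5.   96.9 330.2]
top tray 0.9 [278.0, 202.7, 349.5, 231.6] [ 473.5 -182.8    2.4  104.1  253. ]
top home 0.85 [275.3, 196.5, 360.7, 242.8] [ 466.7 -188.2    4.1  156.4  303.4]
top reader 0.86 [163.4, 199.6, 253.4, 238.9] [467.  194.1  -0.5 155.9 305.9]
top treadle_base 0.74 [330.9, 153.3, 358.2, 191.0] [ 625.9 -300.5   89.5   96.   138.5]
top treadle_base 0.66 [382.4, 232.2, 413.4, 278.5] [ 328.4 -466.5   86.3  105.2  143.9]
top treadle 0.71 [339.7, 154.3, 357.9, 185.8] [ 624.4 -300.1   87.5   74.9  122.5]
top treadle 0.63 [388.0, 241.6, 411.2, 272.8] [ 326.1 -464.3   83.9   79.2  120.4]
top cassette0 0.77 [252.0, 160.1, 269.0, 179.0] [629.8   8.8  89.4  52.8  61.5]
top cassette0 0.7 [124.1, 151.8, 151.7, 172.9] [669.2 436.4 -27.   69.8  96.7]
top cassette0 0.56 [191.6, 114.6, 210.9, 136.0] [802.9 229.7 -46.2  59.   76.4]
top cassette0 0.49 [214.8, 162.1, 234.5, 174.9] [639.8 135.4 -89.5  45.9  51.1]
top catches [[673.0, 73.0]]
top treadle_pad [[662.0, -297.0], [360.0, -466.0]]
top cassette0 [[631.0, 17.0], [812.0, 224.0], [64
[... 838 characters left out ...]
8.4   80.3  135.5]
side cassette0 0.69 [314.6, 140.4, 335.3, 163.3] [808.3 193.1 -21.1  63.  141.8]
side cassette0 0.61 [279.7, 171.6, 300.5, 197.4] [632.5  -7.4  -6.7  52.7 135. ]
side cassette0 0.51 [282.2, 154.7, 294.0, 169.1] [646.1 135.6  -6.6  54.3  94.4]
side cassette0 0.44 [279.9, 161.1, 295.9, 178.4] [640.8  78.3  -6.8  41.7  88.6]
side catches [[676.0, 51.0]]
side treadle_pad [[660.0, -308.0], [359.0, -459.0]]
side cassette0 [[635.0, 66.0], [641.0, 143.0]]
side treadle_base [[627.0, -298.0], [333.0, -466.0]]
side rail [[633.0, 81.0]]
side tray [[466.0, -182.0], [623.0, 16.0]]
side home [[470.0, -186.0], [761.0, -151.0], [260.0, -313.0]]
side reader [[466.0, 185.0], [463.0, -190.0]]
```

>>> send_rows(offset=[[0, 0, -0.5], [0, 0, -1], [0, 0, -1], [0, 0, -1]], delta_rot=[[0, 0, 0.03], [0, 0, 0.06], [0, 0, 0.09], [0, 0, 0.09]], grip=0.5)

```text
time: 3.0
tool_pos: [178.4, 493.7, 307.4]
tcp_rot: [3.141, -0.0, 2.231]
contact_force: [0.4, 0.8, 0.0]
grip_width: 56.5
finger_force: 0.0
```

```bash
cat >> h.py <<'E'
import json,sys
def plan(*wps,cmd=None):
    """wps: (x,y,z,yaw_deg,rows,grip or None); prints calls, each up to 120 mm per axis"""
    c=list(cmd or json.load(open("cmd.json")))
    for x,y,z,w,g in wps:
        n=0
        while np.linalg.norm(np.array([x,y,z])-c[:3])>.15 or abs(w-c[3])>.05:
            a=np.radians(c[3]);R=np.array([[np.cos(a),np.sin(a),0],[np.sin(a),-np.cos(a),0],[0,0,-1]])
            d=R.T@(np.array([x,y,z])-c[:3]);f=min(1,119.9/max(1e-9,np.abs(d).max()))
            off=np.round(d*f/120,3);rz=round(-(w-c[3])*f/360,4)
            rows=max(2,int(np.ceil(np.linalg.norm(off*120)/50)),int(np.ceil(abs(rz)*360/10)))
            if f==1: rows+=1
            c[:3]=(np.array(c[:3])+R@off*120).tolist();c[3]-=rz*360
            print("off",off.tolist(),"rz",rz,"rows",rows,"grip",g); n+=1
            if n>12: break
        print("  ->",np.round(c,1))
    json.dump(c,open("cmd.json","w"))
E
python3 - <<'E'
from h import *
k=optics.get_calibration("wrist");print(k["world_from_camera"],k["fx"])
plan((330,400,310,85,.5),(600,75,310,85,.5),cmd=[178.43,493.77,307.14,np.degrees(2.795)-32.4])
E
```

```text
[[  0.79    0.587   0.174 131.442]
 [  0.613  -0.758  -0.224 554.701]
 [  0.      0.284  -0.959 505.274]
 [  0.      0.      0.      1.   ]] 329.0979757556258
off [-0.999, 0.374, -0.017] rz 0.0853 rows 4 grip 0.5
off [-0.262, 0.326, -0.007] rz 0.0334 rows 3 grip 0.5
  -> [330. 400. 310.  85.]
off [-0.999, 0.989, 0.0] rz 0.0 rows 4 grip 0.5
off [-0.999, 0.989, 0.0] rz 0.0 rows 4 grip 0.5
off [-0.505, 0.499, 0.0] rz 0.0 rows 3 grip 0.5
  -> [600.  75. 310.  85.]
```

>>> send_rows(offset=[[-0.4, 0.15, 0], [-0.8, 0.3, 0], [-0.999, 0.374, -0.017], [-0.999, 0.374, -0.017]], delta_rot=[[0, 0, 0.025], [0, 0, 0.05], [0, 0, 0.075], [0, 0, 0.0853]])

```text
time: 3.5
tool_pos: [288.7, 425.0, 308.0]
tcp_rot: [-3.14, 0.002, 1.692]
contact_force: [-0.4, 0.6, -0.0]
grip_width: 45.8
finger_force: 0.0
```

>>> send_rows(offset=[[-0.262, 0.326, -0.007], [-0.262, 0.326, -0.007]], delta_rot=[[0, 0, 0.025], [0, 0, 0.0334]])

```text
time: 3.75
tool_pos: [331.8, 398.2, 308.6]
tcp_rot: [-3.14, 0.002, 1.482]
contact_force: [0.4, -0.4, 0.3]
grip_width: 45.8
finger_force: 0.0
```

>>> send_rows(offset=[[-0.33, 0.33, 0], [-0.66, 0.66, 0], [-0.999, 0.989, 0], [-0.999, 0.989, 0]], delta_rot=[[0, 0, 0], [0, 0, 0], [0, 0, 0], [0, 0, 0]])

```text
time: 4.25
tool_pos: [439.3, 267.2, 308.5]
tcp_rot: [-3.14, 0.002, 1.482]
contact_force: [0.4, -0.6, 0.3]
grip_width: 45.6
finger_force: 0.0
```

>>> send_rows(offset=[[-0.33, 0.33, 0], [-0.66, 0.66, 0], [-0.999, 0.989, 0], [-0.999, 0.989, 0]], delta_rot=[[0, 0, 0], [0, 0, 0], [0, 0, 0], [0, 0, 0]])

```text
time: 4.75
tool_pos: [546.5, 138.4, 308.1]
tcp_rot: [-3.139, 0.001, 1.483]
contact_force: [-0.3, 0.0, -0.5]
grip_width: 46.0
finger_force: 0.0
```

>>> send_rows(offset=[[-0.25, 0.25, 0], [-0.505, 0.499, 0], [-0.505, 0.499, 0], [-0.505, 0.499, 0]], delta_rot=[[0, 0, 0], [0, 0, 0], [0, 0, 0], [0, 0, 0]])

```text
time: 5.25
tool_pos: [599.0, 76.6, 309.6]
tcp_rot: [-3.14, -0.001, 1.486]
contact_force: [0.1, 0.4, -0.4]
grip_width: 45.8
finger_force: 0.0
```

```bash
python3 - <<'E'
from h import *
o=get_obs();print(o["tool_pos"],o["tcp_rot"])
k=optics.get_calibration("wrist");im=optics.capture("wrist");cv2.imwrite("pics/w1.png",im[:,:,::-1])
for t,z in [("cassette0",15),("rail",0),("catches",30)]:
    print(t,[(round(d["confidence"],2),ray(d["uv"],k,z)[0,:2].round(0).tolist()) for d in finder.pinpoint(t,"wrist")])
E
```

```text
[598.971  76.604 309.606] [-3.14  -0.001  1.486]
cassette0 [(0.9, [644.0, 133.0]), (0.84, [811.0, 228.0]), (0.7, [635.0, 8.0]), (0.67, [637.0, 70.0])]
rail [(0.93, [635.0, 75.0])]
catches [(0.68, [677.0, 66.0]), (0.51, [778.0, 102.0])]
```

View pics/w1.png

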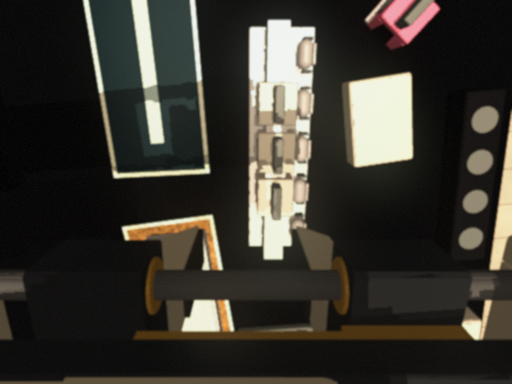

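The wrist view shows three grey cassettes on the rail, with dark fins at (280,100), (278,153) and (277,198) and the end stations empty. The pink decoy is at (408,15), off the rail.

```bash
python3 - <<'E'
from h import *
k=optics.get_calibration("wrist");im=cv2.imread("pics/w1.png");g=cv2.cvtColor(im,cv2.COLOR_BGR2GRAY)
m=np.zeros_like(g);m[78:228,266:294]=(g[78:228,266:294]<75)
n,l,s,c=cv2.connectedComponentsWithStats(m)
for i in range(1,n):
    if s[i,4]>40:
        ys,xs=np.where(l==i);q=np.c_[xs,ys]
        P=ray(q,k,95)[:,:2];print(s[i],c[i].round(1),cv2.minAreaRect(P.astype(np.float32)),P.mean(0))
# predictions of fin outline for rail guess
a=np.radians(-5);R=np.array([[np.cos(a),-np.sin(a)],[np.sin(a),np.cos(a)]])
for st in (-64,0,64): print(st,np.array([637,72])+R@[0,st], [proj(np.r_[np.array([637,72])+R@[dx,st+dy],z],k).round(0).tolist()[0] for dx,dy,z in [(0,-23,95),(0,23,95),(0,-23,67)]])
E
```

```text
[273 138   6  32  66] [273.8 151.8] ((633.2405395507812, 76.38639831542969), (39.91023635864258, 6.067358493804932), 79.22913360595703) [633.568  78.454]
-64 [631.422   8.244] [[275.0, 220.0], [276.0, 188.0], [273.0, 213.0]]
0 [637.  72.] [[276.0, 174.0], [277.0, 138.0], [275.0, 169.0]]
64 [642.578 135.756] [[278.0, 124.0], [279.0, 85.0], [276.0, 122.0]]
```

```bash
python3 - <<'E'
from h import *
k=optics.get_calibration("wrist");im=cv2.imread("pics/w1.png")
s=5;o=np.array([235,75]);c=cv2.resize(im[75:235,235:335],None,fx=s,fy=s,interpolation=cv2.INTER_CUBIC)
c=cv2.convertScaleAbs(c,alpha=1.0)
a=np.radians(-5);R=np.array([[np.cos(a),-np.sin(a)],[np.sin(a),np.cos(a)]])
for st in (-64,0,64):
    for hx,hy,z,col in [(6,23,95,(0,255,0)),(25,27,67,(0,0,255))]:
        P=[np.r_[np.array([637,72])+R@[sx*hx,st+sy*hy],z] for sx,sy in [(-1,-1),(1,-1),(1,1),(-1,1)]]
        cv2.polylines(c,[((proj(P,k)-o+.5)*s).astype(np.int32)],True,col,1)
cv2.imwrite("pics/c1.png",c[:, :].copy()[:590]) 
E
```

```text
(no output)
```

View pics/c1.png

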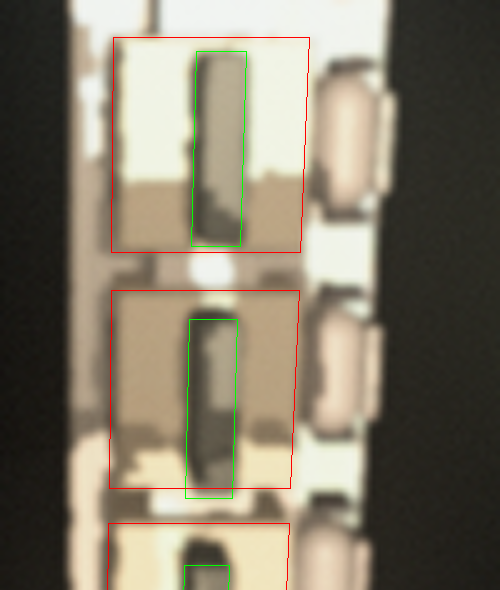

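```bash
python3 - <<'E'
from h import *
plan((642.6,136.5,150,85,.5),(642.6,136.5,73,85,.5),(642.6,136.5,73,85,.0),(642.6,136.5,95,85,0),(642.6,136.5,170,85,0),(480,80,170,85,0))
E
```

```text
off [0.406, 0.232, 0.999] rz 0.0 rows 3 grip 0.5
off [0.136, 0.077, 0.334] rz 0.0 rows 3 grip 0.5
  -> [642.6 136.5 150.1  85. ]
off [-0.0, 0.0, 0.642] rz 0.0 rows 3 grip 0.5
  -> [642.6 136.5  73.   85. ]
  -> [642.6 136.5  73.   85. ]
off [-0.0, 0.0, -0.183] rz 0.0 rows 3 grip 0
  -> [642.6 136.5  95.   85. ]
off [-0.0, 0.0, -0.625] rz 0.0 rows 3 grip 0
  -> [642.6 136.5 170.   85. ]
off [-0.448, -0.999, -0.0] rz 0.0 rows 3 grip 0
off [-0.139, -0.31, -0.0] rz 0.0 rows 3 grip 0
  -> [479.9  80.  170.   85. ]
```

>>> send_rows(offset=[[0.2, 0.12, 0.5], [0.406, 0.232, 0.999], [0.542, 0.309, 0.999], [0.542, 0.309, 0.999], [0.542, 0.309, 0.999]], delta_rot=[[0, 0, 0], [0, 0, 0], [0, 0, 0], [0, 0, 0], [0, 0, 0]])

```text
time: 6.08
tool_pos: [642.5, 136.4, 191.3]
tcp_rot: [3.14, -0.0, 1.484]
contact_force: [-0.1, 0.4, 0.4]
grip_width: 45.9
finger_force: 0.0
```

>>> send_rows(offset=[[0, 0, 0.334], [0, 0, 0.6], [0, 0, 0.8], [0, 0, 0.976], [0, 0, 0.976], [0, 0, 0.976]], delta_rot=[[0, 0, 0], [0, 0, 0], [0, 0, 0], [0, 0, 0], [0, 0, 0], [0, 0, 0]])

```text
time: 6.82
tool_pos: [643.4, 136.1, 74.9]
tcp_rot: [3.139, -0.001, 1.483]
contact_force: [-0.0, 0.0, 0.8]
grip_width: 45.7
finger_force: 0.0
```

>>> send_rows(offset=[[0, 0, 0], [0, 0, 0], [0, 0, 0], [0, 0, 0], [0, 0, 0], [0, 0, 0]], delta_rot=[[0, 0, 0], [0, 0, 0], [0, 0, 0], [0, 0, 0], [0, 0, 0], [0, 0, 0]], grip=0)

```text
time: 7.58
tool_pos: [642.5, 136.4, 72.9]
tcp_rot: [-3.141, -0.0, 1.484]
contact_force: [-0.9, -0.6, 0.6]
grip_width: 0.6
finger_force: 0.0
```

```bash
python3 - <<'E'
from h import *
k=optics.get_calibration("wrist");im=optics.capture("wrist");cv2.imwrite("pics/w2.png",im[:,:,::-1])
o=get_obs();print(proj(o["tool_pos"],k),[(d["uv"],d["confidence"]) for d in finder.pinpoint("cassette0","wrist")])
s=optics.capture("side")[130:230,240:340];cv2.imwrite("pics/s2.png",cv2.resize(s[:,:,::-1],(500,500)))
print(o["finger_force"],o["grip_width"])
E
python3 -c "
import cv2,numpy as np
a=cv2.imread('pics/w2.png')[:,100:400];b=cv2.imread('pics/s2.png')
cv2.imwrite('pics/m2.png',np.hstack([a,cv2.resize(b,(384,384))]))"
```

```text
[[246.692 217.719]] [([250.3, 191.4], 0.78), ([462.1, 45.2], 0.71)]
0.0 0.3537288191450219
```

View pics/m2.png

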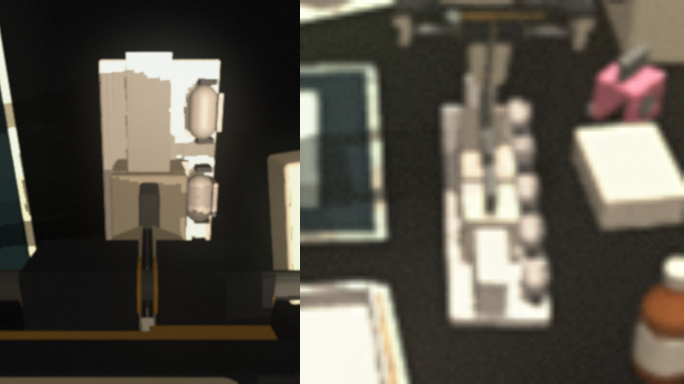

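```bash
python3 - <<'E'
from h import *
k=optics.get_calibration("wrist");print(k["world_from_camera"])
for uv in [(250,183),(250,227)]: print(uv,ray(uv,k,95),ray(uv,k,67))
print("saddle far edge",ray([(210,170),(286,175),(207,240)],k,67))
print("rail far end top",ray([(250,52),(222,60)],k,55), ray([(202,60),(318,60)],k,12))
print("proj fin pred",proj([[642.6,113,95],[642.6,159,95],[642.6,127,73],[642.6,146,73]],k))
o=get_obs();print(o["joint_positions"])
E
```

```text
[[  0.996  -0.084  -0.026 649.571]
 [ -0.088  -0.955  -0.284 213.406]
 [ -0.001   0.285  -0.959 270.846]
 [  0.      0.      0.      1.   ]]
(250, 183) [[646.892 165.329  95.   ]] [[646.465 157.674  67.   ]]
(250, 227) [[644.654 139.127  95.   ]] [[643.871 127.3    67.   ]]
saddle far edge [[621.902 168.418  67.   ]
 [669.773 160.932  67.   ]
 [614.076 120.383  67.   ]]
rail far end top [[653.312 236.697  55.   ]
 [635.847 233.677  55.   ]] [[618.482 239.006  12.   ]
 [703.319 231.523  12.   ]]
proj fin pred [[250.295 267.524]
 [243.321 194.517]
 [248.169 231.196]
 [245.575 203.68 ]]
[0.093 0.68  1.277 0.    1.185 0.18 ]
```

```bash
python3 - <<'E'
from h import *
a=cv2.imread("pics/w2.png")[160:340,190:310];a=cv2.convertScaleAbs(a,alpha=1.8)
cv2.imwrite("pics/c2.png",cv2.resize(a,None,fx=3.3,fy=3.3,interpolation=cv2.INTER_CUBIC))
E
```

```text
(no output)
```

View pics/c2.png

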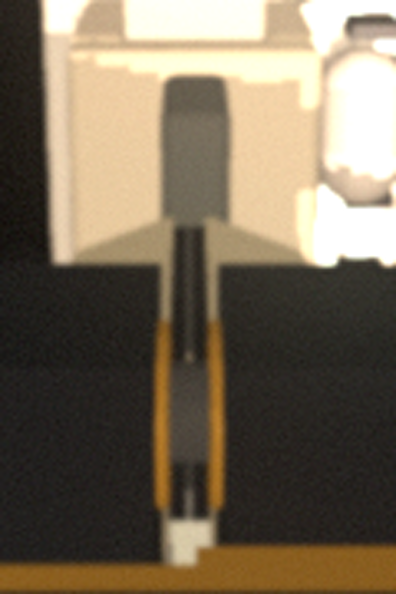

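```bash
python3 - <<'E'
from h import *
k=optics.get_calibration("side");a=optics.capture("side")[:,:,::-1].copy()
P={"tcp":get_obs()["tool_pos"],"tcp+25":get_obs()["tool_pos"]+[0,0,25],"fin-":[640,113.5,95],"fin+":[644.6,159.5,95]}
o=np.array([250,120]);s=7;c=cv2.resize(a[120:200,250:330],None,fx=s,fy=s,interpolation=cv2.INTER_CUBIC)
for n,p in P.items():
    q=((proj(p,k)[0]-o+.5)*s).astype(int);cv2.circle(c,q.tolist(),4,(0,255,0) if "tcp" in n else (0,0,255),1);print(n,q)
cv2.imwrite("pics/c3.png",c)
E
```

```text
tcp [263 280]
tcp+25 [265 243]
fin- [266 272]
fin+ [264 224]
```

View pics/c3.png

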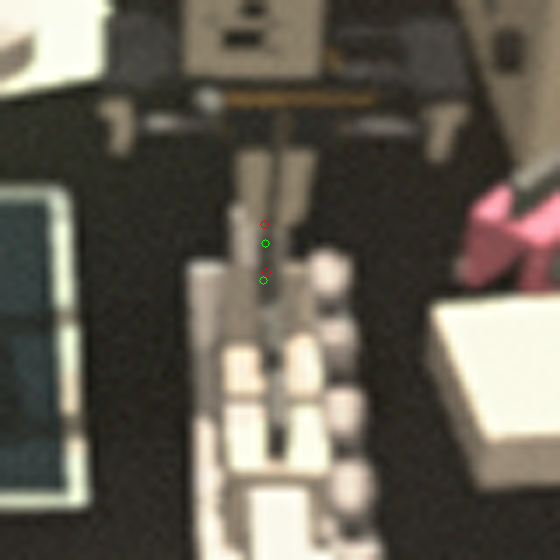

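>>> send_rows(offset=[[0, 0, 0], [0, 0, 0], [0, 0, 0], [0, 0, 0.04], [0, 0, 0.04]], delta_rot=[[0, 0, 0], [0, 0, 0], [0, 0, 0], [0, 0, 0], [0, 0, 0]], grip=0.4)

```text
time: 8.4
tool_pos: [642.1, 136.4, 67.5]
tcp_rot: [-3.14, 0.0, 1.483]
contact_force: [-0.8, 0.3, -0.5]
grip_width: 36.3
finger_force: 0.0
```

>>> send_rows(offset=[[0, 0, 0.025], [0, 0, 0.025]], delta_rot=[[0, 0, 0], [0, 0, 0]])

```text
time: 8.65
tool_pos: [642.3, 136.4, 64.8]
tcp_rot: [-3.141, 0.0, 1.484]
contact_force: [0.6, -0.3, -0.4]
grip_width: 36.4
finger_force: 0.0
```

>>> send_rows(offset=[[0, 0, 0.04], [0, 0, 0.04]], delta_rot=[[0, 0, 0], [0, 0, 0]])

```text
time: 8.9
tool_pos: [642.1, 136.4, 59.8]
tcp_rot: [-3.141, 0.0, 1.484]
contact_force: [0.3, -0.7, 0.3]
grip_width: 36.9
finger_force: 0.0
```

>>> send_rows(offset=[[0, 0, 0.04], [0, 0, 0.04]], delta_rot=[[0, 0, 0], [0, 0, 0]])

```text
time: 9.15
tool_pos: [642.1, 136.4, 55.1]
tcp_rot: [-3.141, 0.0, 1.483]
contact_force: [-0.1, 0.4, 0.6]
grip_width: 36.5
finger_force: 0.0
```

```bash
python3 - <<'E'
from h import *
o=get_obs();print(o["tool_pos"],o["contact_force"])
k=optics.get_calibration("wrist");im=optics.capture("wrist")[:,:,::-1].copy()
a=cv2.resize(im[150:300,170:330],None,fx=3,fy=3,interpolation=cv2.INTER_CUBIC)
k2=optics.get_calibration("side");s=optics.capture("side")[:,:,::-1].copy()
b=cv2.resize(s[120:195,255:305],None,fx=6,fy=6,interpolation=cv2.INTER_CUBIC)
cv2.imwrite("pics/c4.png",np.hstack([cv2.convertScaleAbs(a,alpha=1.5),b]))
E
```

```text
[642.13  136.412  55.061] [-0.103  0.421  0.553]
```

View pics/c4.png

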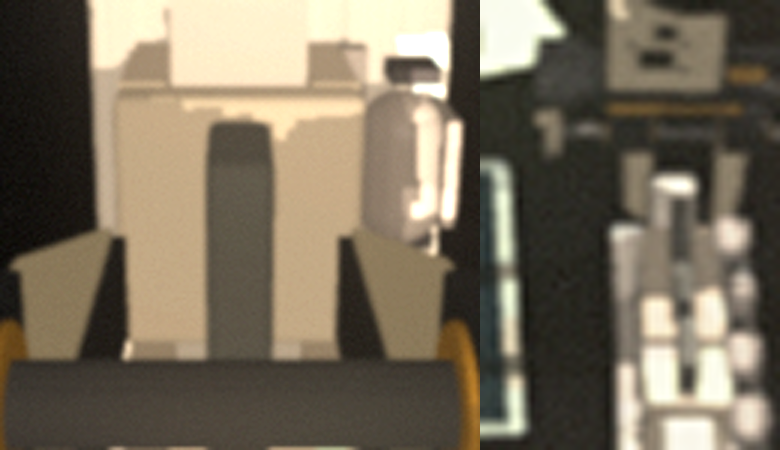

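The wrist crop shows the fin at (240,210). The fingertips, at row ~228, sit well above where the reported TCP projects. The side view agrees: the real tips are about 35 mm above the reported TCP. I'll go down in small steps and watch the force.

>>> send_rows(offset=[[0, 0, 0.04], [0, 0, 0.04]], delta_rot=[[0, 0, 0], [0, 0, 0]])

```text
time: 9.5
tool_pos: [642.1, 136.4, 50.3]
tcp_rot: [-3.141, 0.0, 1.483]
contact_force: [0.6, 0.4, 0.3]
grip_width: 36.6
finger_force: 0.0
```

>>> send_rows(offset=[[0, 0, 0.04], [0, 0, 0.04]], delta_rot=[[0, 0, 0], [0, 0, 0]])

```text
time: 9.75
tool_pos: [642.2, 136.4, 45.5]
tcp_rot: [-3.141, 0.0, 1.484]
contact_force: [0.9, 0.5, -0.5]
grip_width: 36.3
finger_force: 0.0
```

>>> send_rows(offset=[[0, 0, 0.03], [0, 0, 0.03]], delta_rot=[[0, 0, 0], [0, 0, 0]])

```text
time: 10.0
tool_pos: [642.3, 136.4, 42.0]
tcp_rot: [-3.141, 0.0, 1.483]
contact_force: [0.0, -0.1, 0.4]
grip_width: 36.8
finger_force: 0.0
```

>>> send_rows(offset=[[0, 0, 0], [0, 0, 0], [0, 0, 0], [0, 0, 0], [0, 0, 0]], delta_rot=[[0, 0, 0], [0, 0, 0], [0, 0, 0], [0, 0, 0], [0, 0, 0]], grip=0)

```text
time: 10.62
tool_pos: [642.7, 136.4, 42.6]
tcp_rot: [3.141, -0.0, 1.483]
contact_force: [0.8, 0.6, 0.1]
grip_width: 11.8
finger_force: 30.0
```

>>> send_rows(offset=[[0, 0, -0.03], [0, 0, -0.06], [0, 0, -0.09], [0, 0, -0.12], [0, 0, -0.15]], delta_rot=[[0, 0, 0], [0, 0, 0], [0, 0, 0], [0, 0, 0], [0, 0, 0]])

```text
time: 11.25
tool_pos: [642.3, 136.1, 58.6]
tcp_rot: [-3.14, 0.001, 1.483]
contact_force: [4.5, -0.9, -10.9]
grip_width: 11.6
finger_force: 30.0
```

>>> send_rows(offset=[[0, 0, -0.2], [0, 0, -0.4], [0, 0, -0.7], [0, 0, -0.7]], delta_rot=[[0, 0, 0], [0, 0, 0], [0, 0, 0], [0, 0, 0]])

```text
time: 11.75
tool_pos: [644.1, 136.7, 147.7]
tcp_rot: [3.136, -0.001, 1.484]
contact_force: [0.5, -0.2, -1.2]
grip_width: 11.9
finger_force: 30.0
```

```bash
python3 - <<'E'
from h import *
o=get_obs();print(o["tool_pos"],o["contact_force"],o["grip_width"],o["finger_force"])
k=optics.get_calibration("top");optics.capture("top")
for d in finder.silhouettes("tray","top")[:2]: print(d["confidence"],rect(d["region"],k,30))
k=optics.get_calibration("wrist");im=optics.capture("wrist")[:,:,::-1]
a=cv2.convertScaleAbs(im,alpha=1.2); b=optics.capture("side")[100:300,200:350,::-1]
cv2.imwrite("pics/c5.png",np.hstack([a[:,100:400],cv2.resize(b,(288,384))]))
c=[642.6,136.5,42.4+18+84,85]
a=np.radians(2.4);R=np.array([[np.cos(a),-np.sin(a)],[np.sin(a),np.cos(a)]])
p=np.array([475.4,-184.5])+R@[-3,-61];print(p)
plan((500,60,144.4,88,0),(p[0],p[1],144.4,92.4,0),(p[0],p[1],33.5,92.4,0),cmd=c)
E
```

```text
[644.058 136.689 147.701] [ 0.483 -0.244 -1.156] 11.87129052160802 29.98391479253769
0.69 [ 473.6 -183.7    1.9  102.   250.4]
0.2 [ 629.3 -304.6   87.5   75.9  123.4]
[ 474.957 -245.572]
off [-0.654, -0.999, 0.0] rz -0.0074 rows 3 grip 0
off [-0.079, -0.133, 0.0] rz -0.0009 rows 3 grip 0
  -> [500.   59.9 144.4  88. ]
off [-0.999, -0.047, 0.0] rz -0.0048 rows 3 grip 0
off [-0.999, -0.077, 0.0] rz -0.0048 rows 3 grip 0
off [-0.549, -0.059, 0.0] rz -0.0027 rows 3 grip 0
  -> [ 474.9 -245.5  144.4   92.4]
off [-0.0, 0.0, 0.924] rz 0.0 rows 4 grip 0
  -> [ 474.9 -245.5   33.5   92.4]
```

View pics/c5.png

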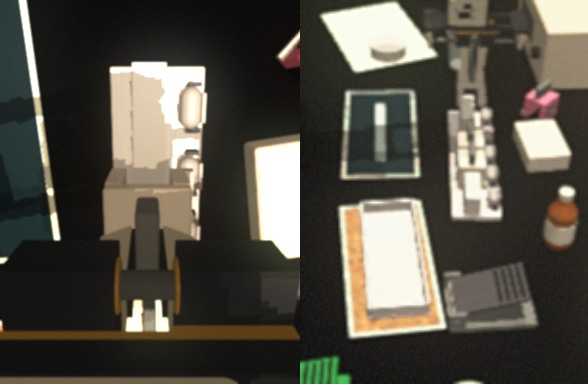

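The cassette is in the gripper at about (248,210) in the wrist picture and clear of the rail. The tray hasn't moved. I'll carry it over now.

>>> send_rows(offset=[[-0.22, -0.33, 0], [-0.44, -0.66, 0], [-0.654, -0.999, 0], [-0.654, -0.999, 0]], delta_rot=[[0, 0, 0], [0, 0, 0], [0, 0, -0.0074], [0, 0, -0.0074]])

```text
time: 12.45
tool_pos: [512.3, 67.8, 143.2]
tcp_rot: [-3.136, 0.0, 1.529]
contact_force: [1.8, -0.6, -1.5]
grip_width: 11.7
finger_force: 30.0
```

>>> send_rows(offset=[[-0.079, -0.133, 0], [-0.079, -0.133, 0]], delta_rot=[[0, 0, -0.0009], [0, 0, -0.0009]])

```text
time: 12.7
tool_pos: [499.7, 59.9, 143.9]
tcp_rot: [-3.141, -0.0, 1.535]
contact_force: [0.1, 0.6, -1.3]
grip_width: 11.9
finger_force: 30.0
```

>>> send_rows(offset=[[-0.35, -0.016, 0], [-0.7, -0.03, 0], [-0.999, -0.047, 0]], delta_rot=[[0, 0, 0], [0, 0, -0.002], [0, 0, -0.0048]])

```text
time: 13.08
tool_pos: [491.1, -60.8, 144.0]
tcp_rot: [3.141, -0.0, 1.566]
contact_force: [0.4, -0.5, -1.2]
grip_width: 11.9
finger_force: 30.0
```

>>> send_rows(offset=[[-0.35, -0.026, 0], [-0.7, -0.05, 0], [-0.999, -0.077, 0]], delta_rot=[[0, 0, 0], [0, 0, -0.002], [0, 0, -0.0048]])

```text
time: 13.45
tool_pos: [481.3, -181.2, 143.9]
tcp_rot: [3.141, -0.0, 1.596]
contact_force: [0.8, -0.3, -1.4]
grip_width: 11.2
finger_force: 30.0
```

>>> send_rows(offset=[[-0.3, -0.03, 0], [-0.549, -0.059, 0], [-0.549, -0.059, 0], [-0.549, -0.059, 0]], delta_rot=[[0, 0, 0], [0, 0, -0.0027], [0, 0, -0.0027], [0, 0, -0.0027]])

```text
time: 13.95
tool_pos: [475.3, -245.1, 143.8]
tcp_rot: [-3.141, -0.001, 1.613]
contact_force: [-0.1, 1.2, -2.0]
grip_width: 11.8
finger_force: 30.0
```

>>> send_rows(offset=[[0, 0, 0.2], [0, 0, 0.4], [0, 0, 0.6], [0, 0, 0.75], [0, 0, 0.85], [0, 0, 0.91], [0, 0, 0.924], [0, 0, 0.924]], delta_rot=[[0, 0, 0], [0, 0, 0], [0, 0, 0], [0, 0, 0], [0, 0, 0], [0, 0, 0], [0, 0, 0], [0, 0, 0]])

```text
time: 14.95
tool_pos: [475.1, -245.7, 33.9]
tcp_rot: [3.141, 0.0, 1.613]
contact_force: [0.2, -0.1, -1.1]
grip_width: 11.4
finger_force: 30.0
```

```bash
python3 - <<'E'
from h import *
o=get_obs();print(o["tool_pos"],o["contact_force"],o["grip_width"],o["finger_force"])
a=optics.capture("top")[150:250,250:370,::-1]; b=optics.capture("side")[190:300,200:310,::-1]
cv2.imwrite("pics/c6.png",np.hstack([cv2.resize(a,(480,400)),cv2.resize(b,(400,400))])[:,:790])
E
```

```text
[ 475.111 -245.728   33.902] [ 0.211 -0.142 -1.118] 11.377114037682718 29.98398631811142
```

View pics/c6.png

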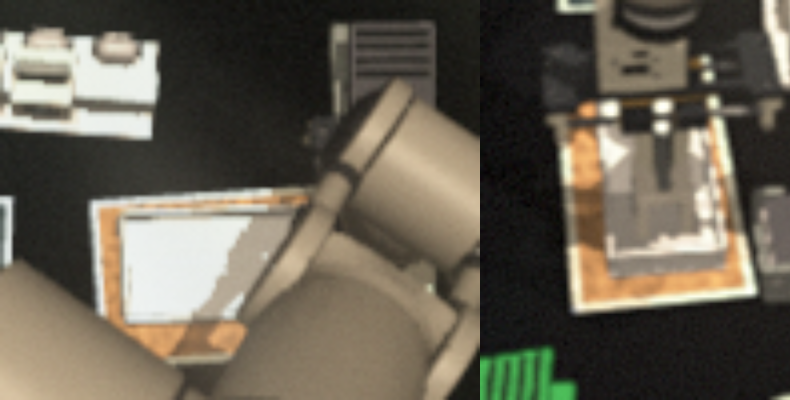

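```bash
python3 - <<'E'
from h import *
plan((474.9,-245.5,32,92.4,0),(474.9,-245.5,145,92.4,.35),(637,73.5,145,85,.35),(637,73.5,40,85,.35),cmd=[474.9,-245.5,33.5,92.4])
E
```

```text
off [0.0, 0.0, 0.012] rz -0.0 rows 3 grip 0
  -> [ 474.9 -245.5   32.1   92.4]
off [0.0, 0.0, -0.941] rz -0.0 rows 4 grip 0.35
  -> [ 474.9 -245.5  145.    92.4]
off [0.999, 0.562, -0.0] rz 0.0079 rows 3 grip 0.35
off [0.999, 0.498, -0.0] rz 0.0077 rows 3 grip 0.35
off [0.659, 0.289, -0.0] rz 0.005 rows 3 grip 0.35
  -> [637.   73.5 145.   85. ]
off [-0.0, -0.0, 0.875] rz -0.0 rows 4 grip 0.35
  -> [637.   73.5  40.   85. ]
```

>>> send_rows(offset=[[0, 0, 0.012], [0, 0, 0.012], [0, 0, 0.012]], delta_rot=[[0, 0, 0], [0, 0, 0], [0, 0, 0]])

```text
time: 15.42
tool_pos: [475.2, -245.9, 32.5]
tcp_rot: [3.141, 0.001, 1.613]
contact_force: [0.6, -0.6, 3.2]
grip_width: 11.9
finger_force: 30.0
```

>>> send_rows(offset=[[0, 0, 0], [0, 0, 0], [0, 0, 0], [0, 0, -0.1], [0, 0, -0.4], [0, 0, -0.75], [0, 0, -0.941], [0, 0, -0.941]], delta_rot=[[0, 0, 0], [0, 0, 0], [0, 0, 0], [0, 0, 0], [0, 0, 0], [0, 0, 0], [0, 0, 0], [0, 0, 0]], grip=0.35)

```text
time: 16.42
tool_pos: [475.9, -246.3, 147.5]
tcp_rot: [3.138, 0.003, 1.613]
contact_force: [-0.1, 0.2, -0.2]
grip_width: 32.0
finger_force: 0.0
```

>>> send_rows(offset=[[0.4, 0.22, 0], [0.8, 0.45, 0], [0.999, 0.562, 0]], delta_rot=[[0, 0, 0], [0, 0, 0.004], [0, 0, 0.0079]])

```text
time: 16.8
tool_pos: [537.2, -120.4, 143.9]
tcp_rot: [-3.14, -0.001, 1.564]
contact_force: [-0.2, -0.4, -0.7]
grip_width: 31.8
finger_force: 0.0
```

>>> send_rows(offset=[[0.4, 0.2, 0], [0.8, 0.4, 0], [0.999, 0.498, 0]], delta_rot=[[0, 0, 0], [0, 0, 0.004], [0, 0, 0.0077]])

```text
time: 17.18
tool_pos: [597.8, -0.9, 143.6]
tcp_rot: [-3.14, -0.001, 1.516]
contact_force: [-0.0, -0.0, 0.5]
grip_width: 32.1
finger_force: 0.0
```

>>> send_rows(offset=[[0.35, 0.15, 0], [0.659, 0.289, 0], [0.659, 0.289, 0], [0.659, 0.289, 0]], delta_rot=[[0, 0, 0], [0, 0, 0.005], [0, 0, 0.005], [0, 0, 0.005]])

```text
time: 17.68
tool_pos: [636.0, 73.1, 143.9]
tcp_rot: [-3.139, 0.001, 1.484]
contact_force: [-0.4, 0.6, -0.1]
grip_width: 32.5
finger_force: 0.0
```

>>> send_rows(offset=[[0, 0, 0.25], [0, 0, 0.5], [0, 0, 0.7], [0, 0, 0.8], [0, 0, 0.85], [0, 0, 0.875], [0, 0, 0.875]], delta_rot=[[0, 0, 0], [0, 0, 0], [0, 0, 0], [0, 0, 0], [0, 0, 0], [0, 0, 0], [0, 0, 0]])

```text
time: 18.55
tool_pos: [637.2, 73.4, 40.6]
tcp_rot: [3.141, -0.0, 1.484]
contact_force: [0.7, -0.6, -0.6]
grip_width: 32.4
finger_force: 0.0
```

>>> send_rows(offset=[[0, 0, 0], [0, 0, 0], [0, 0, 0], [0, 0, 0], [0, 0, 0]], delta_rot=[[0, 0, 0], [0, 0, 0], [0, 0, 0], [0, 0, 0], [0, 0, 0]], grip=0)

```text
time: 19.18
tool_pos: [637.2, 73.5, 40.3]
tcp_rot: [3.141, -0.0, 1.483]
contact_force: [0.5, 0.3, 1.8]
grip_width: 11.9
finger_force: 30.0
```

```bash
python3 - <<'E'
from h import *
o=get_obs();print(o["tool_pos"],o["contact_force"],o["grip_width"],o["finger_force"])
k=optics.get_calibration("top");optics.capture("top")
for t,z in (("tray",30),("cassette0",57)):
  for d in finder.silhouettes(t,"top"): print(t,d["confidence"],rect(d["region"],k,z))
a=np.radians(2.2);R=np.array([[np.cos(a),-np.sin(a)],[np.sin(a),np.cos(a)]])
p=np.array([475.4,-184.5])+R@[-3,0];print(p)
plan((637,73.5,58,85,0),(637,73.5,145,85,0),(500,50,145,88,0),(p[0],p[1],145,92.4,0),(p[0],p[1],30,92.4,0))
E
```

```text
[637.17   73.511  40.33 ] [0.522 0.311 1.843] 11.88807641378743 29.988287687301636
tray 0.71 [ 473.5 -183.7    1.9  102.1  250.4]
cassette0 0.82 [ 475.  -243.5    4.8   53.5   58.9]
cassette0 0.76 [807.7 232.4 -45.9  54.5  68.6]
cassette0 0.55 [630.5   3.6  89.4  42.4  58.3]
cassette0 0.42 [ 622.6 -298.5   87.5   74.5  121.7]
[ 472.402 -184.615]
off [-0.0, -0.0, -0.15] rz -0.0 rows 3 grip 0
  -> [637.   73.5  58.   85. ]
off [-0.0, -0.0, -0.725] rz -0.0 rows 3 grip 0
  -> [637.   73.5 145.   85. ]
off [-0.263, -0.999, -0.0] rz -0.0075 rows 3 grip 0
off [-0.026, -0.123, -0.0] rz -0.0009 rows 3 grip 0
  -> [500.  50. 145.  88.]
off [-0.999, -0.082, -0.0] rz -0.0062 rows 3 grip 0
off [-0.959, -0.117, -0.0] rz -0.006 rows 4 grip 0
  -> [ 472.4 -184.6  145.    92.4]
off [-0.0, 0.0, 0.958] rz -0.0 rows 4 grip 0
  -> [ 472.4 -184.6   30.    92.4]
```

>>> send_rows(offset=[[0, 0, -0.03], [0, 0, -0.06], [0, 0, -0.09], [0, 0, -0.12], [0, 0, -0.15]], delta_rot=[[0, 0, 0], [0, 0, 0], [0, 0, 0], [0, 0, 0], [0, 0, 0]])

```text
time: 19.95
tool_pos: [636.8, 73.2, 55.9]
tcp_rot: [-3.14, 0.0, 1.483]
contact_force: [6.5, -0.0, -11.0]
grip_width: 11.8
finger_force: 30.0
```

>>> send_rows(offset=[[0, 0, -0.25], [0, 0, -0.5], [0, 0, -0.725], [0, 0, -0.725]], delta_rot=[[0, 0, 0], [0, 0, 0], [0, 0, 0], [0, 0, 0]])

```text
time: 20.45
tool_pos: [637.6, 73.5, 146.8]
tcp_rot: [3.138, -0.0, 1.483]
contact_force: [-0.1, -0.3, -1.1]
grip_width: 11.6
finger_force: 30.0
```

>>> send_rows(offset=[[-0.09, -0.33, 0], [-0.18, -0.66, 0], [-0.263, -0.999, 0], [-0.263, -0.999, 0]], delta_rot=[[0, 0, 0], [0, 0, 0], [0, 0, -0.0075], [0, 0, -0.0075]])

```text
time: 20.95
tool_pos: [510.7, 52.4, 143.4]
tcp_rot: [-3.136, 0.0, 1.531]
contact_force: [0.7, -0.6, -1.5]
grip_width: 11.5
finger_force: 30.0
```

>>> send_rows(offset=[[-0.026, -0.123, 0], [-0.026, -0.123, 0]], delta_rot=[[0, 0, -0.0009], [0, 0, -0.0009]])

```text
time: 21.2
tool_pos: [499.4, 50.0, 144.2]
tcp_rot: [-3.14, -0.0, 1.536]
contact_force: [-0.4, 0.3, -0.6]
grip_width: 11.8
finger_force: 30.0
```

>>> send_rows(offset=[[-0.35, -0.03, 0], [-0.7, -0.06, 0], [-0.999, -0.082, 0]], delta_rot=[[0, 0, 0], [0, 0, -0.003], [0, 0, -0.0062]])

```text
time: 21.58
tool_pos: [486.5, -70.9, 144.4]
tcp_rot: [3.142, -0.0, 1.575]
contact_force: [0.4, -0.5, -1.4]
grip_width: 11.4
finger_force: 30.0
```

>>> send_rows(offset=[[-0.35, -0.04, 0], [-0.65, -0.08, 0], [-0.959, -0.117, 0], [-0.959, -0.117, 0], [-0.959, -0.117, 0]], delta_rot=[[0, 0, 0], [0, 0, -0.003], [0, 0, -0.006], [0, 0, -0.006], [0, 0, -0.006]])

```text
time: 22.2
tool_pos: [472.6, -184.4, 144.4]
tcp_rot: [-3.141, -0.001, 1.612]
contact_force: [-0.3, -0.0, -1.5]
grip_width: 11.3
finger_force: 30.0
```

>>> send_rows(offset=[[0, 0, 0.25], [0, 0, 0.5], [0, 0, 0.7], [0, 0, 0.82], [0, 0, 0.9], [0, 0, 0.94], [0, 0, 0.958], [0, 0, 0.958]], delta_rot=[[0, 0, 0], [0, 0, 0], [0, 0, 0], [0, 0, 0], [0, 0, 0], [0, 0, 0], [0, 0, 0], [0, 0, 0]])

```text
time: 23.2
tool_pos: [472.6, -184.9, 30.5]
tcp_rot: [3.141, 0.0, 1.613]
contact_force: [0.7, 0.7, -0.3]
grip_width: 12.0
finger_force: 30.0
```

```bash
python3 - <<'E'
from h import *
o=get_obs();print(o["tool_pos"],o["contact_force"],o["grip_width"],o["finger_force"])
plan((472.4,-184.6,145,92.4,.35),(631.4,9.2,145,85,.35),(631.4,9.2,40,85,.35))
E
```

```text
[ 472.609 -184.864   30.465] [ 0.682  0.747 -0.263] 11.996893595110542 29.98376101255417
off [-0.0, 0.0, -0.958] rz -0.0 rows 4 grip 0.35
  -> [ 472.4 -184.6  145.    92.4]
off [0.999, 0.893, -0.0] rz 0.0132 rows 4 grip 0.35
off [0.598, 0.45, -0.0] rz 0.0074 rows 3 grip 0.35
  -> [631.3   9.2 145.   85. ]
off [0.0, 0.0, 0.875] rz -0.0 rows 4 grip 0.35
  -> [631.3   9.2  40.   85. ]
```

>>> send_rows(offset=[[0, 0, 0], [0, 0, 0], [0, 0, 0], [0, 0, -0.1], [0, 0, -0.4], [0, 0, -0.75], [0, 0, -0.958], [0, 0, -0.958]], delta_rot=[[0, 0, 0], [0, 0, 0], [0, 0, 0], [0, 0, 0], [0, 0, 0], [0, 0, 0], [0, 0, 0], [0, 0, 0]], grip=0.35)

```text
time: 24.2
tool_pos: [473.5, -185.3, 147.5]
tcp_rot: [3.137, 0.003, 1.613]
contact_force: [0.4, 1.1, -0.3]
grip_width: 32.0
finger_force: 0.0
```

>>> send_rows(offset=[[0.33, 0.3, 0], [0.66, 0.6, 0], [0.999, 0.893, 0], [0.999, 0.893, 0]], delta_rot=[[0, 0, 0], [0, 0, 0.006], [0, 0, 0.0132], [0, 0, 0.0132]])

```text
time: 24.7
tool_pos: [575.1, -57.2, 143.3]
tcp_rot: [-3.14, -0.001, 1.534]
contact_force: [0.1, 0.2, 0.2]
grip_width: 32.3
finger_force: 0.0
```

>>> send_rows(offset=[[0.3, 0.22, 0], [0.598, 0.45, 0], [0.598, 0.45, 0], [0.598, 0.45, 0]], delta_rot=[[0, 0, 0], [0, 0, 0.0074], [0, 0, 0.0074], [0, 0, 0.0074]])

```text
time: 25.2
tool_pos: [630.1, 8.2, 144.0]
tcp_rot: [-3.139, 0.0, 1.484]
contact_force: [0.2, -0.3, -0.2]
grip_width: 32.1
finger_force: 0.0
```

>>> send_rows(offset=[[0, 0, 0.25], [0, 0, 0.5], [0, 0, 0.7], [0, 0, 0.8], [0, 0, 0.85], [0, 0, 0.875], [0, 0, 0.875]], delta_rot=[[0, 0, 0], [0, 0, 0], [0, 0, 0], [0, 0, 0], [0, 0, 0], [0, 0, 0], [0, 0, 0]])

```text
time: 26.08
tool_pos: [631.5, 9.0, 40.6]
tcp_rot: [3.141, -0.0, 1.483]
contact_force: [0.0, -0.1, -0.2]
grip_width: 32.2
finger_force: 0.0
```

>>> send_rows(offset=[[0, 0, 0], [0, 0, 0], [0, 0, 0], [0, 0, 0], [0, 0, 0]], delta_rot=[[0, 0, 0], [0, 0, 0], [0, 0, 0], [0, 0, 0], [0, 0, 0]], grip=0)

```text
time: 26.7
tool_pos: [631.6, 9.2, 40.3]
tcp_rot: [3.141, -0.0, 1.483]
contact_force: [0.9, 0.1, 1.9]
grip_width: 11.8
finger_force: 30.0
```

>>> send_rows(offset=[[0, 0, -0.03], [0, 0, -0.06], [0, 0, -0.09], [0, 0, -0.12], [0, 0, -0.15]], delta_rot=[[0, 0, 0], [0, 0, 0], [0, 0, 0], [0, 0, 0], [0, 0, 0]])

```text
time: 27.32
tool_pos: [631.2, 9.0, 56.0]
tcp_rot: [-3.141, -0.0, 1.483]
contact_force: [7.4, -1.7, -13.1]
grip_width: 11.6
finger_force: 30.0
```

>>> send_rows(offset=[[0, 0, -0.25], [0, 0, -0.5], [0, 0, -0.725], [0, 0, -0.725]], delta_rot=[[0, 0, 0], [0, 0, 0], [0, 0, 0], [0, 0, 0]])

```text
time: 27.82
tool_pos: [632.0, 9.0, 146.8]
tcp_rot: [3.138, -0.0, 1.484]
contact_force: [0.4, 0.0, -2.3]
grip_width: 11.6
finger_force: 30.0
```

```bash
python3 - <<'E'
from h import *
o=get_obs();print(o["tool_pos"],o["contact_force"],o["grip_width"],o["finger_force"])
k=optics.get_calibration("top");optics.capture("top")
for t,z in (("tray",30),("cassette0",57)):
  for d in finder.silhouettes(t,"top"): print(t,d["confidence"],rect(d["region"],k,z))
a=np.radians(2.2);R=np.array([[np.cos(a),-np.sin(a)],[np.sin(a),np.cos(a)]])
p=np.array([475.4,-184.5])+R@[-3,61];print(p)
c=json.load(open("cmd.json"));c[2]=145.
plan((500,0,145,88,0),(p[0],p[1],145,92.4,0),(p[0],p[1],30,92.4,0),cmd=c)
E
```

```text
[632.005   9.047 146.845] [ 0.444  0.007 -2.293] 11.559023042844279 29.98188704252243
tray 0.56 [ 467.1 -184.3    2.   103.7  250.4]
cassette0 0.65 [ 466.9 -185.3   -0.5   52.2   56. ]
cassette0 0.5 [ 469.9 -244.6   -0.5   52.2   62. ]
cassette0 0.49 [807.6 230.6 -46.2  57.   72. ]
cassette0 0.45 [648.7 187.7  -7.   92.2  97.1]
[ 470.061 -123.66 ]
off [-0.159, -0.999, 0.0] rz -0.0077 rows 3 grip 0
off [-0.009, -0.085, 0.0] rz -0.0007 rows 3 grip 0
  -> [500.  -0. 145.  88.]
off [-0.999, -0.206, 0.0] rz -0.0117 rows 3 grip 0
off [-0.039, -0.011, 0.0] rz -0.0005 rows 3 grip 0
  -> [ 470.  -123.7  145.    92.4]
off [0.0, 0.0, 0.958] rz 0.0 rows 4 grip 0
  -> [ 470.  -123.7   30.    92.4]
```

```bash
python3 - <<'E'
from h import *
k=optics.get_calibration("top")
for i in range(2):
 optics.capture("top")
 for t,z in (("tray",30),("cassette0",57)):
  for d in finder.silhouettes(t,"top")[:3]: print(t,round(d["confidence"],2),rect(d["region"],k,z))
k=optics.get_calibration("side");optics.capture("side")
for d in finder.silhouettes("tray","side")[:2]: print(d["confidence"],rect(d["region"],k,30))
E
```

```text
tray 0.73 [ 467.9 -184.5    1.9  102.   250.4]
tray 0.28 [675.1 450.7 -44.5  66.   97.3]
cassette0 0.72 [ 469.9 -243.    -0.5   52.2   58.7]
cassette0 0.72 [809.3 230.5 -45.9  59.5  74.6]
cassette0 0.54 [778.6 139.  -85.   34.6  97. ]
tray 0.86 [ 467.  -185.8    1.5  105.6  253.6]
tray 0.25 [ 463.7 -184.     3.2  148.7  295.2]
cassette0 0.83 [ 468.2 -244.8   -0.5   55.7   62.3]
cassette0 0.75 [807.7 230.7 -45.9  62.2  76.7]
cassette0 0.74 [ 466.9 -184.    -0.5   52.2   58.8]
0.56 [ 469.7 -199.5    1.9  100.   271.8]
0.46 [ 568.8 -504.6   -5.9   75.6   87.4]
```

```bash
python3 - <<'E'
from h import *
plan((500,0,145,88,0),(464.5,-124,145,92,0),(464.5,-124,30,92,0),(464.5,-124,160,92,.35),cmd=[631.3,9.2,145,85])
E
```

```text
off [-0.158, -0.999, 0.0] rz -0.0077 rows 3 grip 0
off [-0.01, -0.085, 0.0] rz -0.0006 rows 3 grip 0
  -> [500.  -0. 145.  88.]
off [-0.999, -0.248, 0.0] rz -0.0107 rows 3 grip 0
off [-0.043, -0.014, 0.0] rz -0.0004 rows 3 grip 0
  -> [ 464.5 -124.   145.    92. ]
off [0.0, -0.0, 0.958] rz -0.0 rows 4 grip 0
  -> [ 464.5 -124.    30.    92. ]
off [0.0, -0.0, -0.999] rz -0.0 rows 3 grip 0.35
off [0.0, -0.0, -0.084] rz -0.0 rows 3 grip 0.35
  -> [ 464.5 -124.   160.    92. ]
```

>>> send_rows(offset=[[-0.05, -0.33, 0], [-0.1, -0.66, 0], [-0.158, -0.999, 0], [-0.158, -0.999, 0]], delta_rot=[[0, 0, 0], [0, 0, 0], [0, 0, -0.0077], [0, 0, -0.0077]])

```text
time: 28.88
tool_pos: [507.6, 0.8, 145.2]
tcp_rot: [-3.14, -0.0, 1.532]
contact_force: [0.4, 0.2, -0.6]
grip_width: 11.7
finger_force: 30.0
```

>>> send_rows(offset=[[-0.01, -0.085, 0], [-0.01, -0.085, 0]], delta_rot=[[0, 0, -0.0006], [0, 0, -0.0006]])

```text
time: 29.12
tool_pos: [500.1, -0.1, 145.1]
tcp_rot: [3.141, -0.0, 1.535]
contact_force: [-0.5, -0.3, -1.7]
grip_width: 11.4
finger_force: 30.0
```

>>> send_rows(offset=[[-0.33, -0.08, 0], [-0.66, -0.16, 0], [-0.999, -0.248, 0], [-0.999, -0.248, 0]], delta_rot=[[0, 0, 0], [0, 0, -0.005], [0, 0, -0.0107], [0, 0, -0.0107]])

```text
time: 29.62
tool_pos: [466.1, -121.3, 144.9]
tcp_rot: [3.141, 0.001, 1.599]
contact_force: [0.3, 0.5, -1.7]
grip_width: 11.7
finger_force: 30.0
```

>>> send_rows(offset=[[-0.043, -0.014, 0], [-0.043, -0.014, 0], [-0.043, -0.014, 0]], delta_rot=[[0, 0, -0.0004], [0, 0, -0.0004], [0, 0, -0.0004]])

```text
time: 30.0
tool_pos: [464.6, -123.4, 145.0]
tcp_rot: [3.142, -0.0, 1.606]
contact_force: [0.1, -0.0, -1.2]
grip_width: 11.5
finger_force: 30.0
```

>>> send_rows(offset=[[0, 0, 0.25], [0, 0, 0.5], [0, 0, 0.7], [0, 0, 0.82], [0, 0, 0.9], [0, 0, 0.94], [0, 0, 0.958], [0, 0, 0.958]], delta_rot=[[0, 0, 0], [0, 0, 0], [0, 0, 0], [0, 0, 0], [0, 0, 0], [0, 0, 0], [0, 0, 0], [0, 0, 0]])

```text
time: 31.0
tool_pos: [464.7, -124.2, 30.4]
tcp_rot: [3.141, 0.0, 1.605]
contact_force: [-0.1, 0.2, -1.3]
grip_width: 11.6
finger_force: 30.0
```

>>> send_rows(offset=[[0, 0, 0], [0, 0, 0], [0, 0, 0], [0, 0, -0.1], [0, 0, -0.4], [0, 0, -0.75], [0, 0, -0.999], [0, 0, -0.999]], delta_rot=[[0, 0, 0], [0, 0, 0], [0, 0, 0], [0, 0, 0], [0, 0, 0], [0, 0, 0], [0, 0, 0], [0, 0, 0]], grip=0.35)

```text
time: 32.0
tool_pos: [465.9, -124.7, 152.9]
tcp_rot: [3.136, 0.003, 1.605]
contact_force: [0.3, 0.4, -0.4]
grip_width: 32.2
finger_force: 0.0
```

```bash
python3 - <<'E'
from h import *
c=[464.5,-124,150,92]
plan((500,0,150,92,.5),(560,110,150,92,.5),cmd=c)
E
```

```text
off [0.999, 0.324, 0.0] rz 0.0 rows 3 grip 0.5
off [0.023, 0.008, 0.0] rz -0.0 rows 3 grip 0.5
  -> [500.  -0. 150.  92.]
off [0.899, 0.531, 0.0] rz -0.0 rows 4 grip 0.5
  -> [560. 110. 150.  92.]
```

```bash
python3 - <<'E'
from h import *
plan((467,-355,150,90,.6),cmd=[464.5,-124,150,92])
E
```

```text
off [-0.999, -0.024, 0.0] rz 0.0029 rows 3 grip 0.6
off [-0.926, -0.005, 0.0] rz 0.0027 rows 4 grip 0.6
  -> [ 467.1 -355.   150.    90. ]
```

>>> send_rows(offset=[[-0.35, -0.01, 0], [-0.7, -0.02, 0], [-0.999, -0.024, 0]], delta_rot=[[0, 0, 0], [0, 0, 0.0029], [0, 0, 0.0029]], grip=0.6)

```text
time: 32.38
tool_pos: [465.0, -245.0, 149.1]
tcp_rot: [-3.14, -0.001, 1.587]
contact_force: [0.3, 0.6, 0.6]
grip_width: 54.1
finger_force: 0.0
```

>>> send_rows(offset=[[-0.35, 0, 0], [-0.7, -0.005, 0], [-0.926, -0.005, 0], [-0.926, -0.005, 0], [-0.926, -0.005, 0]], delta_rot=[[0, 0, 0], [0, 0, 0.0027], [0, 0, 0.0027], [0, 0, 0.0027], [0, 0, 0.0027]])

```text
time: 33.0
tool_pos: [466.5, -354.1, 149.2]
tcp_rot: [-3.14, -0.002, 1.57]
contact_force: [-0.4, 0.9, -0.6]
grip_width: 54.9
finger_force: 0.0
```

```bash
python3 - <<'E'
from h import *
print(get_obs()["tool_pos"])
k=optics.get_calibration("top");im=optics.capture("top")
for t,z in (("tray",30),("cassette0",57),("home",0),("reader",0)):
  for d in finder.silhouettes(t,"top")[:4]: print(t,round(d["confidence"],2),rect(d["region"],k,z))
k=optics.get_calibration("wrist");w=optics.capture("wrist")
for t,z in (("tray",30),("home",0)):
  for d in finder.silhouettes(t,"wrist")[:1]: print("w",t,round(d["confidence"],2),d["box"],rect(d["region"],k,z))
a=cv2.resize(im[150:270,150:380,::-1],(690,360))
# reader outline: white pixels bbox via top
cv2.imwrite("pics/c7.png",np.vstack([cv2.resize(a,(460,240)),cv2.resize(w[:,:,::-1],(460,345))]))
E
```

```text
[ 466.482 -354.077  149.155]
tray 0.94 [ 466.1 -184.6    2.6  103.7  250.2]
cassette0 0.82 [ 471.1 -185.7    5.4   51.8   54.1]
cassette0 0.78 [ 463.9 -124.8   89.5   52.1   52.1]
cassette0 0.62 [807.8 230.7 -45.9  57.1  76.5]
cassette0 0.59 [ 471.7 -243.2   -0.5   55.7   59. ]
home 0.69 [ 500.2 -185.7    3.3   88.9  303.4]
reader 0.72 [467.2 191.6  -1.9 152.1 302.2]
w tray 0.81 [190.2, 0.4, 305.4, 131.5] [ 468.5 -255.     2.1  100.3  112.1]
w home 0.86 [162.9, 0.9, 328.2, 159.1] [ 468.4 -264.3  -86.7  150.3  152.5]
```

View pics/c7.png

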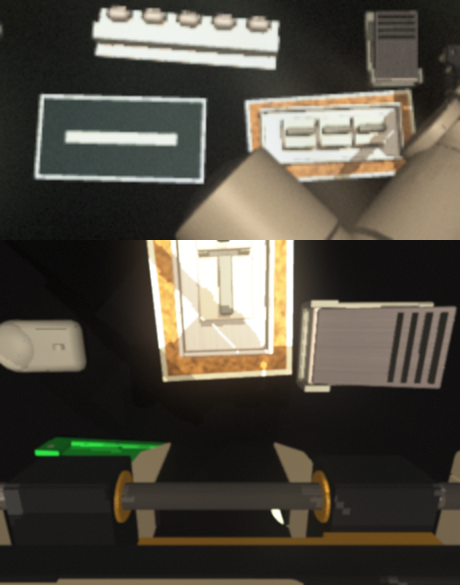

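The pictures show all three cassettes upright in the tray at about (300,130), (335,130) and (370,128) in the top crop, with nothing left on the rail. The treadle is clear of the push lane. I'll go down behind the tray's -y end and push with two fingers.

```bash
python3 - <<'E'
from h import *
plan((463,-354,40,90,.6),(463,-354,-17,90,.6))
E
```

```text
off [0.009, -0.034, 0.917] rz -0.0 rows 4 grip 0.6
  -> [ 463.  -353.9   40.    90. ]
off [-0.0, 0.0, 0.475] rz -0.0 rows 3 grip 0.6
  -> [ 463.  -353.9  -17.    90. ]
```

>>> send_rows(offset=[[0, -0.034, 0.3], [0, -0.034, 0.6], [0, -0.034, 0.917], [0, -0.034, 0.917]], delta_rot=[[0, 0, 0], [0, 0, 0], [0, 0, 0], [0, 0, 0]])

```text
time: 33.9
tool_pos: [461.2, -353.4, 37.4]
tcp_rot: [-3.137, -0.004, 1.57]
contact_force: [-0.1, 0.1, 0.2]
grip_width: 55.0
finger_force: 0.0
```

>>> send_rows(offset=[[0, 0, 0.15], [0, 0, 0.25], [0, 0, 0.33], [0, 0, 0.4], [0, 0, 0.44], [0, 0, 0.475], [0, 0, 0.475]], delta_rot=[[0, 0, 0], [0, 0, 0], [0, 0, 0], [0, 0, 0], [0, 0, 0], [0, 0, 0], [0, 0, 0]])

```text
time: 34.78
tool_pos: [462.7, -355.0, -17.3]
tcp_rot: [-3.141, -0.0, 1.57]
contact_force: [-0.6, 0.2, 0.3]
grip_width: 55.4
finger_force: 0.0
```

>>> send_rows(offset=[[0.05, 0, 0], [0.1, 0, 0], [0.15, 0, 0], [0.2, 0, 0], [0.25, 0, 0]], delta_rot=[[0, 0, 0], [0, 0, 0], [0, 0, 0], [0, 0, 0], [0, 0, 0]])

```text
time: 35.4
tool_pos: [462.8, -324.6, -17.1]
tcp_rot: [3.141, -0.0, 1.57]
contact_force: [0.7, -0.9, -0.3]
grip_width: 55.4
finger_force: 0.0
```

>>> send_rows(offset=[[0.06, 0, 0], [0.12, 0, 0], [0.18, 0, 0], [0.24, 0, 0], [0.3, 0, 0], [0.36, 0, 0], [0.42, 0, 0], [0.42, 0, 0]], delta_rot=[[0, 0, 0], [0, 0, 0], [0, 0, 0], [0, 0, 0], [0, 0, 0], [0, 0, 0], [0, 0, 0], [0, 0, 0]])

```text
time: 36.4
tool_pos: [462.7, -273.4, -17.1]
tcp_rot: [-3.141, -0.002, 1.571]
contact_force: [-0.5, 0.1, 1.0]
grip_width: 54.8
finger_force: 0.1
```

```bash
cat > m.py <<'E'
from h import *
print(get_obs()["tool_pos"])
k=optics.get_calibration("top");im=optics.capture("top")
for t,z in (("tray",30),("cassette0",57)):
  for d in finder.silhouettes(t,"top")[:5]:
    r=rect(d["region"],k,z)
    if r[0]<600: print(t,round(d["confidence"],2),r)
E
python3 m.py
```

```text
[ 462.68  -273.378  -17.145]
tray 0.81 [ 502.6 -155.1   -0.5   39.4  184.6]
cassette0 0.66 [ 472.5 -137.2   -0.5   48.8   55. ]
cassette0 0.61 [ 472.  -196.1   88.2   48.5   49.7]
```

>>> send_rows(offset=[[0.1, 0, 0], [0.22, 0, 0], [0.34, 0, 0], [0.46, 0, 0], [0.58, 0, 0], [0.7, 0, 0], [0.82, 0, 0], [0.94, 0, 0]], delta_rot=[[0, 0, 0], [0, 0, 0], [0, 0, 0], [0, 0, 0], [0, 0, 0], [0, 0, 0], [0, 0, 0], [0, 0, 0]])

```text
time: 37.55
tool_pos: [462.8, -160.9, -17.2]
tcp_rot: [-3.141, -0.0, 1.57]
contact_force: [-0.3, -3.0, -3.4]
grip_width: 55.1
finger_force: 1.9
```

>>> send_rows(offset=[[0.12, 0, 0], [0.24, 0, 0], [0.36, 0, 0], [0.48, 0, 0], [0.6, 0, 0], [0.7, 0, 0], [0.78, 0, 0], [0.84, 0, 0]], delta_rot=[[0, 0, 0], [0, 0, 0], [0, 0, 0], [0, 0, 0], [0, 0, 0], [0, 0, 0], [0, 0, 0], [0, 0, 0]])

```text
time: 38.55
tool_pos: [462.9, -60.5, -17.1]
tcp_rot: [-3.142, -0.0, 1.57]
contact_force: [-0.0, -3.3, -1.9]
grip_width: 55.2
finger_force: 1.9
```

```bash
python3 m.py; python3 - <<'E'
from h import *
k=optics.get_calibration("wrist");optics.capture("wrist")
for t,z in (("tray",30),("reader",0)):
  for d in finder.silhouettes(t,"wrist")[:1]: print("w",t,round(d["confidence"],2),d["box"],rect(d["region"],k,z))
E
```

```text
[462.945 -60.527 -17.13 ]
tray 0.94 [474.8 111.4  -0.5  99.6 184.6]
cassette0 0.68 [470.8  72.3  89.9  52.1  56. ]
cassette0 0.63 [473.  133.2  -0.5  52.3  55.7]
w tray 0.73 [148.1, 1.8, 388.1, 231.0] [471.6   2.2  -0.   99.6 101.6]
w reader 0.88 [85.3, 0.0, 398.9, 52.7] [398.5  51.2  89.9  18.   31.5]
```

>>> send_rows(offset=[[0.1, 0, 0], [0.22, 0, 0], [0.34, 0, 0], [0.46, 0, 0], [0.58, 0, 0], [0.7, 0, 0], [0.8, 0, 0], [0.88, 0, 0]], delta_rot=[[0, 0, 0], [0, 0, 0], [0, 0, 0], [0, 0, 0], [0, 0, 0], [0, 0, 0], [0, 0, 0], [0, 0, 0]])

```text
time: 39.85
tool_pos: [463.2, 44.3, -17.0]
tcp_rot: [3.141, 0.001, 1.57]
contact_force: [1.0, -5.9, 0.0]
grip_width: 54.9
finger_force: 2.8
```

>>> send_rows(offset=[[0.04, 0, 0], [0.07, 0, 0], [0.07, 0, 0], [0, 0, 0], [-0.2, 0, 0], [-0.35, 0, 0], [-0.35, 0, 0]], delta_rot=[[0, 0, 0], [0, 0, 0], [0, 0, 0], [0, 0, 0], [0, 0, 0], [0, 0, 0], [0, 0, 0]])

```text
time: 40.72
tool_pos: [462.9, 1.6, -17.2]
tcp_rot: [-3.141, -0.0, 1.568]
contact_force: [-0.3, 0.5, -0.3]
grip_width: 55.0
finger_force: 0.0
```

>>> send_rows(offset=[[0, 0, -0.2], [0, 0, -0.5], [0, 0, -0.8], [0, 0, -0.999], [0, 0, -0.999]], delta_rot=[[0, 0, 0], [0, 0, 0], [0, 0, 0], [0, 0, 0], [0, 0, 0]], grip=0)

```text
time: 41.35
tool_pos: [464.1, 2.9, 104.2]
tcp_rot: [3.138, 0.0, 1.571]
contact_force: [-0.4, 0.1, 0.3]
grip_width: 9.6
finger_force: 0.0
```

```bash
python3 m.py; python3 - <<'E'
from h import *
k=optics.get_calibration("top")
for t in ("treadle_pad","treadle_base"): 
  print(t,[(round(d["confidence"],2),ray(d["uv"],k,61 if t=="treadle_pad" else 0)[0,:2]) for d in finder.pinpoint(t,"top")])
k=optics.get_calibration("wrist");w=optics.capture("wrist")
g=cv2.cvtColor(w,cv2.COLOR_RGB2GRAY)
for t,z in (("tray",30),("reader",0)):
  for d in finder.silhouettes(t,"wrist")[:1]: print("w",t,round(d["confidence"],2),d["box"],rect(d["region"],k,z))
k=optics.get_calibration("side");optics.capture("side")
for d in finder.silhouettes("tray","side")[:1]: print(rect(d["region"],k,30))
for t in ("treadle_pad",): 
  print(t,[(round(d["confidence"],2),ray(d["uv"],k,61)[0,:2]) for d in finder.pinpoint(t,"side")])
E
```

```text
[464.052   2.928 104.151]
tray 0.56 [473.8 213.3  -0.5 103.2 203.6]
cassette0 0.74 [471.7 185.3  -0.5  55.8  62.7]
cassette0 0.64 [476.6 132.9 -89.5  41.7  52.6]
cassette0 0.62 [472.2 246.   -0.5  41.8  52.1]
cassette0 0.17 [494.6 492.4 -43.5  83.7  92.2]
treadle_pad [(0.83, array([ 362.902, -470.028])), (0.82, array([ 654.712, -293.001])), (0.27, array([768.203,  98.96 ]))]
treadle_base [(0.79, array([ 621.835, -298.98 ])), (0.58, array([ 339.233, -459.779])), (0.52, array([ 567.369, -485.341])), (0.49, array([449.941, 195.104])), (0.3, array([ 262.236, -293.724]))]
w tray 0.7 [189.7, 0.3, 327.8, 113.8] [471.5 104.1  89.9  81.1  99.9]
w reader 0.93 [154.7, 0.0, 341.8, 144.4] [460.6  96.6  88.5 114.3 154.2]
[474.4 128.6  -0.9 102.1 214.6]
treadle_pad [(0.9, array([ 353.762, -467.57 ])), (0.6, array([ 656.052, -302.381]))]
```

```bash
python3 - <<'E'
from h import *
c=[463,-354+30+50.4+112.8+100.8+105.6+8.4-50.4,-17+119.9,90];print(c)
plan((658,-299,103,90,0),(658,-299,32,90,0),cmd=c)
E
```

```text
[463, 3.59999999999998, 102.9, 90]
off [-0.999, 0.644, -0.0] rz 0.0 rows 3 grip 0
off [-0.999, 0.644, -0.001] rz -0.0 rows 3 grip 0
off [-0.524, 0.337, 0.0] rz -0.0 rows 3 grip 0
  -> [ 658. -299.  103.   90.]
off [0.0, -0.0, 0.592] rz -0.0 rows 3 grip 0
  -> [ 658. -299.   32.   90.]
```

>>> send_rows(offset=[[-0.33, 0.21, 0], [-0.66, 0.42, 0], [-0.999, 0.644, 0]], delta_rot=[[0, 0, 0], [0, 0, 0], [0, 0, 0]])

```text
time: 42.28
tool_pos: [540.9, -118.6, 102.8]
tcp_rot: [3.141, -0.0, 1.57]
contact_force: [0.6, -0.2, 0.2]
grip_width: 0.6
finger_force: 0.0
```

>>> send_rows(offset=[[-0.33, 0.21, 0], [-0.66, 0.42, 0], [-0.999, 0.644, 0], [-0.999, 0.644, 0]], delta_rot=[[0, 0, 0], [0, 0, 0], [0, 0, 0], [0, 0, 0]])

```text
time: 42.78
tool_pos: [618.1, -240.4, 101.5]
tcp_rot: [3.142, 0.0, 1.567]
contact_force: [0.2, 0.8, -0.2]
grip_width: 0.7
finger_force: 0.0
```

>>> send_rows(offset=[[-0.3, 0.2, 0], [-0.524, 0.337, 0], [-0.524, 0.337, 0.2], [-0.524, 0.337, 0.4], [-0.524, 0.337, 0.592], [-0.524, 0.337, 0.592]], delta_rot=[[0, 0, 0], [0, 0, 0], [0, 0, 0], [0, 0, 0], [0, 0, 0], [0, 0, 0]])

```text
time: 43.52
tool_pos: [656.1, -298.5, 29.3]
tcp_rot: [-3.137, -0.003, 1.571]
contact_force: [0.3, 0.8, 0.1]
grip_width: 0.4
finger_force: 0.0
```

```bash
python3 m.py; python3 - <<'E'
from h import *
im=optics.capture("top");s=optics.capture("side");w=optics.capture("wrist")
a=cv2.resize(im[190:250,150:270,::-1],(480,240),interpolation=cv2.INTER_CUBIC)
b=cv2.resize(s[220:300,250:350,::-1],(300,240),interpolation=cv2.INTER_CUBIC)
cv2.imwrite("pics/c8.png",np.vstack([np.hstack([a,b]),cv2.resize(w[100:300,130:390,::-1],(780,600))[100:460]]))
E
```

```text
[ 656.11  -298.51    29.304]
tray 0.7 [473.8 192.6   2.  103.5 239.8]
cassette0 0.68 [473.  124.2 -89.6  52.1  52.9]
cassette0 0.67 [473.4 183.6  -0.5  52.3  59.2]
```

View pics/c8.png

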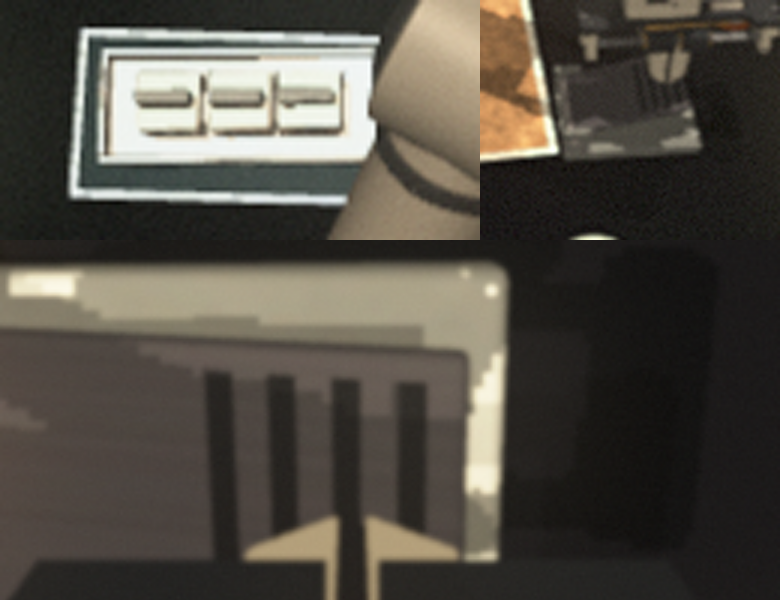

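The top crop shows the tray inside the white outline with all three cassettes standing. In the wrist crop the closed fingertips, at about (350,520), are over the striped pad. Next I press.

>>> send_rows(offset=[[0, 0, 0.05], [0, 0, 0.1], [0, 0, 0.14], [0, 0, 0.18], [0, 0, 0.18]], delta_rot=[[0, 0, 0], [0, 0, 0], [0, 0, 0], [0, 0, 0], [0, 0, 0]])

```text
time: 44.45
tool_pos: [659.4, -300.7, 11.1]
tcp_rot: [3.138, 0.001, 1.57]
contact_force: [2.6, -0.1, 5.1]
grip_width: 0.6
finger_force: 3.1
```

>>> send_rows(offset=[[0, 0, 0.03], [0, 0, 0.03]], delta_rot=[[0, 0, 0], [0, 0, 0]])

```text
time: 44.7
tool_pos: [659.9, -300.7, 8.0]
tcp_rot: [3.137, 0.002, 1.57]
contact_force: [3.7, 0.4, 8.8]
grip_width: 0.6
finger_force: 3.5
```

>>> send_rows(offset=[[0, 0, 0.03], [0, 0, 0.03]], delta_rot=[[0, 0, 0], [0, 0, 0]])

```text
time: 44.95
tool_pos: [660.4, -300.7, 4.7]
tcp_rot: [3.136, 0.002, 1.57]
contact_force: [5.2, 0.3, 7.5]
grip_width: 0.2
finger_force: 3.8
```

>>> send_rows(offset=[[0, 0, 0.025], [0, 0, 0.025]], delta_rot=[[0, 0, 0], [0, 0, 0]])

```text
time: 45.2
tool_pos: [660.6, -300.8, 3.4]
tcp_rot: [3.135, 0.003, 1.571]
contact_force: [1.9, 1.3, 14.2]
grip_width: 0.2
finger_force: 7.2
```

>>> send_rows(offset=[[0, 0, 0.025], [0, 0, 0.025]], delta_rot=[[0, 0, 0], [0, 0, 0]])

```text
time: 45.45
tool_pos: [660.7, -300.9, 3.2]
tcp_rot: [3.134, 0.003, 1.571]
contact_force: [-3.7, 5.3, 27.4]
grip_width: 0.4
finger_force: 13.9
```

>>> send_rows(offset=[[0, 0, 0], [0, 0, 0], [0, 0, -0.1], [0, 0, -0.2], [0, 0, -0.4], [0, 0, -0.7], [0, 0, -0.999], [0, 0, -0.999]], delta_rot=[[0, 0, 0], [0, 0, 0], [0, 0, 0], [0, 0, 0], [0, 0, 0], [0, 0, 0], [0, 0, 0], [0, 0, 0]])

```text
time: 46.45
tool_pos: [659.2, -301.1, 119.9]
tcp_rot: [3.137, 0.003, 1.57]
contact_force: [0.6, -0.0, 0.2]
grip_width: 0.4
finger_force: 0.0
```

```bash
python3 m.py; python3 - <<'E'
from h import *
# to beyond the tray's +y end; detour over bench at z 130
plan((470,-60,130,90,.6),(470,150,150,90,.6),(470,360,150,90,.6),cmd=[658,-299,117,90])
k=optics.get_calibration("top")
print([(round(d["confidence"],2),ray(d["uv"],k,61)[0,:2]) for d in finder.pinpoint("dishes","top")])
for d in finder.silhouettes("dishes","top")[:2]:print(rect(d["region"],k,30))
E
```

```text
[ 659.245 -301.098  119.893]
tray 0.9 [470.2 202.   -0.5 103.1 223.5]
cassette0 0.78 [473.4 183.5  -0.5  52.3  59.1]
cassette0 0.67 [473.  124.3 -89.6  52.2  53. ]
cassette0 0.61 [473.9 244.3  -0.5  52.3  62.6]
off [0.999, -0.786, -0.054] rz 0.0 rows 4 grip 0.6
off [0.993, -0.781, -0.054] rz -0.0 rows 5 grip 0.6
  -> [470. -60. 130.  90.]
off [0.999, 0.0, -0.095] rz -0.0 rows 3 grip 0.6
off [0.751, 0.0, -0.072] rz -0.0 rows 3 grip 0.6
  -> [470. 150. 150.  90.]
off [0.999, 0.0, 0.0] rz -0.0 rows 3 grip 0.6
off [0.751, 0.0, 0.0] rz -0.0 rows 3 grip 0.6
  -> [470. 360. 150.  90.]
[(0.86, array([483.308, 484.786]))]
[496.7 504.3 -43.5  90.2  94.1]
[ 565.  -486.8   43.1   74.    84.4]
```

>>> send_rows(offset=[[0.3, -0.24, -0.02], [0.6, -0.48, -0.04], [0.999, -0.786, -0.054], [0.999, -0.786, -0.054]], delta_rot=[[0, 0, 0], [0, 0, 0], [0, 0, 0], [0, 0, 0]], grip=0.6)

```text
time: 47.2
tool_pos: [559.6, -176.3, 121.8]
tcp_rot: [-3.136, -0.003, 1.573]
contact_force: [0.4, -1.1, 0.4]
grip_width: 35.7
finger_force: 0.0
```

>>> send_rows(offset=[[0.3, -0.24, -0.02], [0.6, -0.48, -0.04], [0.993, -0.781, -0.054], [0.993, -0.781, -0.054]], delta_rot=[[0, 0, 0], [0, 0, 0], [0, 0, 0], [0, 0, 0]])

```text
time: 47.7
tool_pos: [468.1, -59.0, 129.5]
tcp_rot: [-3.14, -0.001, 1.573]
contact_force: [0.2, 0.3, 0.8]
grip_width: 55.0
finger_force: 0.0
```

>>> send_rows(offset=[[0.4, 0, -0.07], [0.8, 0, -0.15], [0.999, 0, -0.17]], delta_rot=[[0, 0, 0], [0, 0, 0], [0, 0, 0]])

```text
time: 48.08
tool_pos: [471.8, 59.9, 150.6]
tcp_rot: [3.14, -0.0, 1.571]
contact_force: [0.7, -0.6, -0.6]
grip_width: 54.7
finger_force: 0.0
```

>>> send_rows(offset=[[0.4, 0, 0], [0.8, 0, 0], [0.999, 0, 0]], delta_rot=[[0, 0, 0], [0, 0, 0], [0, 0, 0]])

```text
time: 48.45
tool_pos: [471.6, 180.3, 149.8]
tcp_rot: [3.141, -0.0, 1.571]
contact_force: [-0.7, -0.6, 0.3]
grip_width: 55.2
finger_force: 0.0
```

>>> send_rows(offset=[[0.4, 0, 0], [0.8, 0, 0], [0.999, 0, 0]], delta_rot=[[0, 0, 0], [0, 0, 0], [0, 0, 0]])

```text
time: 48.82
tool_pos: [471.7, 300.6, 149.5]
tcp_rot: [3.141, -0.0, 1.571]
contact_force: [0.6, 0.6, 0.3]
grip_width: 54.8
finger_force: 0.0
```

>>> send_rows(offset=[[0.25, 0, 0], [0.46, 0, 0], [0.46, 0, 0], [0.46, 0, 0]], delta_rot=[[0, 0, 0], [0, 0, 0], [0, 0, 0], [0, 0, 0]])

```text
time: 49.32
tool_pos: [471.0, 352.9, 149.6]
tcp_rot: [-3.141, 0.001, 1.57]
contact_force: [0.0, -1.5, 0.8]
grip_width: 54.9
finger_force: 0.0
```

```bash
python3 m.py; python3 - <<'E'
from h import *
k=optics.get_calibration("top")
for t,z in (("home",0),("reader",0),("treadle",50)):
  for d in finder.silhouettes(t,"top")[:1]:print(t,rect(d["region"],k,z))
E
```

```text
[470.974 352.949 149.607]
tray 0.57 [473.7 188.4  -0.5 103.2 247.8]
tray 0.22 [ 266.2 -298.2  -89.2   53.4   91. ]
cassette0 0.8 [473.  124.4  89.5  59.   59.3]
cassette0 0.49 [473.4 183.5  -0.5  52.3  59.3]
cassette0 0.48 [473.9 246.   -0.5  45.4  59.2]
home [480.3 133.5 -89.6  54.4  55.2]
reader [468.9 191.8  -1.4 156.9 302.2]
treadle [ 324.5 -460.8   83.    78.1  118.8]
```

```bash
python3 - <<'E'
from h import *
plan((470,310,-17,90,.6),(467,200,-17,91,.6),(464,90,-17,92,.6),(460.5,-15,-17,93.2,.6),(458.5,-55,-17,93.2,.6),cmd=[470,355,-17,90])
E
```

```text
off [-0.375, 0.0, 0.0] rz 0.0 rows 3 grip 0.6
  -> [470. 310. -17.  90.]
off [-0.917, -0.025, 0.0] rz -0.0028 rows 4 grip 0.6
  -> [467. 200. -17.  91.]
off [-0.916, -0.041, 0.0] rz -0.0028 rows 4 grip 0.6
  -> [464.  90. -17.  92.]
off [-0.873, -0.06, 0.0] rz -0.0033 rows 4 grip 0.6
  -> [460.5 -15.  -17.   93.2]
off [-0.332, -0.035, 0.0] rz 0.0 rows 3 grip 0.6
  -> [458.5 -55.  -17.   93.2]
```

>>> send_rows(offset=[[0, 0, 0.3], [0, 0, 0.6], [0, 0, 0.9], [0, 0, 0.95], [0, 0, 0.95]], delta_rot=[[0, 0, 0], [0, 0, 0], [0, 0, 0], [0, 0, 0], [0, 0, 0]])

```text
time: 50.25
tool_pos: [470.7, 353.9, 36.9]
tcp_rot: [3.141, -0.0, 1.57]
contact_force: [-0.7, 0.6, -0.2]
grip_width: 55.5
finger_force: 0.0
```

>>> send_rows(offset=[[0, 0, 0.15], [0, 0, 0.25], [0, 0, 0.35], [0, 0, 0.41], [0, 0, 0.445], [0, 0, 0.445]], delta_rot=[[0, 0, 0], [0, 0, 0], [0, 0, 0], [0, 0, 0], [0, 0, 0], [0, 0, 0]])

```text
time: 51.0
tool_pos: [470.1, 353.7, -17.4]
tcp_rot: [-3.141, 0.0, 1.57]
contact_force: [-0.3, 0.1, -0.1]
grip_width: 55.1
finger_force: 0.0
```

>>> send_rows(offset=[[-0.07, 0, 0], [-0.14, 0, 0], [-0.2, 0, 0], [-0.25, 0, 0], [-0.295, 0, 0], [-0.335, 0, 0], [-0.375, 0, 0]], delta_rot=[[0, 0, 0], [0, 0, 0], [0, 0, 0], [0, 0, 0], [0, 0, 0], [0, 0, 0], [0, 0, 0]])

```text
time: 51.88
tool_pos: [470.4, 309.2, -17.0]
tcp_rot: [3.141, -0.001, 1.57]
contact_force: [-0.9, 5.9, -0.6]
grip_width: 55.1
finger_force: 2.6
```

>>> send_rows(offset=[[-0.1, -0.003, 0], [-0.21, -0.006, 0], [-0.33, -0.009, 0], [-0.45, -0.012, 0], [-0.57, -0.015, 0], [-0.69, -0.018, 0], [-0.81, -0.022, 0], [-0.917, -0.025, 0]], delta_rot=[[0, 0, -0.0003], [0, 0, -0.0007], [0, 0, -0.001], [0, 0, -0.0014], [0, 0, -0.0018], [0, 0, -0.0021], [0, 0, -0.0025], [0, 0, -0.0028]])

```text
time: 52.88
tool_pos: [467.2, 198.7, -17.0]
tcp_rot: [3.141, -0.001, 1.588]
contact_force: [0.4, 6.1, -0.2]
grip_width: 55.5
finger_force: 2.7
```

>>> send_rows(offset=[[-0.11, -0.005, 0], [-0.23, -0.01, 0], [-0.345, -0.015, 0], [-0.46, -0.02, 0], [-0.575, -0.026, 0], [-0.69, -0.031, 0], [-0.8, -0.036, 0], [-0.916, -0.041, 0]], delta_rot=[[0, 0, -0.0003], [0, 0, -0.0007], [0, 0, -0.001], [0, 0, -0.0014], [0, 0, -0.0018], [0, 0, -0.0021], [0, 0, -0.0025], [0, 0, -0.0028]])

```text
time: 53.88
tool_pos: [463.9, 88.8, -17.1]
tcp_rot: [3.141, -0.001, 1.606]
contact_force: [0.4, 6.4, 1.4]
grip_width: 54.8
finger_force: 3.0
```

>>> send_rows(offset=[[-0.11, -0.007, 0], [-0.23, -0.015, 0], [-0.35, -0.024, 0], [-0.47, -0.032, 0], [-0.59, -0.04, 0], [-0.7, -0.048, 0], [-0.8, -0.055, 0], [-0.873, -0.06, 0]], delta_rot=[[0, 0, -0.0004], [0, 0, -0.0008], [0, 0, -0.0012], [0, 0, -0.0016], [0, 0, -0.002], [0, 0, -0.0025], [0, 0, -0.003], [0, 0, -0.0033]])

```text
time: 54.88
tool_pos: [459.9, -16.0, -17.1]
tcp_rot: [-3.141, -0.001, 1.626]
contact_force: [0.5, 7.0, 2.3]
grip_width: 55.3
finger_force: 3.5
```

```bash
python3 m.py; python3 - <<'E'
from h import *
k=optics.get_calibration("top")
for t,z in (("home",0),):
  for d in finder.silhouettes(t,"top")[:2]:print(t,d["confidence"],d["box"],rect(d["region"],k,z))
E
```

```text
[459.938 -16.042 -17.077]
tray 0.82 [ 471.6 -184.     1.4  106.   185.1]
cassette0 0.49 [ 471.9 -214.6   -0.5   48.8   51.9]
home 0.68 [292.5, 195.7, 360.6, 243.9] [ 468.4 -210.7    4.1  155.6  258.3]
```

>>> send_rows(offset=[[-0.08, -0.009, 0], [-0.16, -0.018, 0], [-0.24, -0.026, 0], [-0.31, -0.034, 0], [-0.31, -0.034, 0], [-0.2, -0.034, 0], [0, -0.034, 0], [0.1, -0.034, 0]], delta_rot=[[0, 0, 0], [0, 0, 0], [0, 0, 0], [0, 0, 0], [0, 0, 0], [0, 0, 0], [0, 0, 0], [0, 0, 0]])

```text
time: 56.08
tool_pos: [455.3, -2.9, -17.3]
tcp_rot: [-3.141, -0.0, 1.628]
contact_force: [0.6, -0.3, -0.6]
grip_width: 55.3
finger_force: 0.0
```

>>> send_rows(offset=[[0.1, 0, 0], [0.1, 0, -0.3], [0.1, 0, -0.6], [0.1, 0, -0.999], [0.4, 0, -0.999], [0.8, 0, -0.999], [0.999, 0, -0.999], [0.999, 0, -0.999]], delta_rot=[[0, 0, 0], [0, 0, 0], [0, 0, 0], [0, 0, 0], [0, 0, 0], [0, 0, 0], [0, 0, 0], [0, 0, 0]])

```text
time: 57.08
tool_pos: [448.8, 116.6, 102.6]
tcp_rot: [3.141, -0.0, 1.629]
contact_force: [0.9, 0.6, 0.2]
grip_width: 55.2
finger_force: 0.0
```

>>> send_rows(offset=[[0.4, 0, -0.1], [0.8, 0, -0.3], [0.999, 0, -0.5], [0.999, 0, -0.5]], delta_rot=[[0, 0, 0], [0, 0, 0], [0, 0, 0], [0, 0, 0]])

```text
time: 57.58
tool_pos: [443.5, 235.7, 164.0]
tcp_rot: [3.138, -0.001, 1.628]
contact_force: [1.0, 0.2, -0.9]
grip_width: 55.3
finger_force: 0.0
```

```bash
python3 m.py; python3 - <<'E'
from h import *
k=optics.get_calibration("top");im=optics.capture("top")
for t,z in (("home",0),):
  for d in finder.silhouettes(t,"top")[:2]:print(t,d["confidence"],d["box"],rect(d["region"],k,z))
s=optics.capture("side")
a=cv2.resize(im[185:250,265:375,::-1],(660,390),interpolation=cv2.INTER_CUBIC)
b=cv2.resize(s[90:350,130:390,::-1],(390,390))
cv2.imwrite("pics/c9.png",cv2.resize(np.hstack([a,b]),(800,297)))
E
```

```text
[443.543 235.693 163.978]
tray 0.59 [ 468.  -187.     2.3  103.3  253. ]
cassette0 0.82 [ 466.9 -187.6   -0.5   59.1   59.1]
cassette0 0.79 [ 472.5 -250.6    3.5   59.2   65.6]
cassette0 0.52 [ 465.7 -126.9   -0.5   55.6   55.7]
home 0.91 [275.9, 193.9, 359.8, 242.4] [ 466.5 -189.     2.5  156.2  308.9]
home 0.61 [309.4, 209.0, 324.6, 223.1] [ 474.  -198.6   -0.5   54.4   54.9]
```

View pics/c9.png

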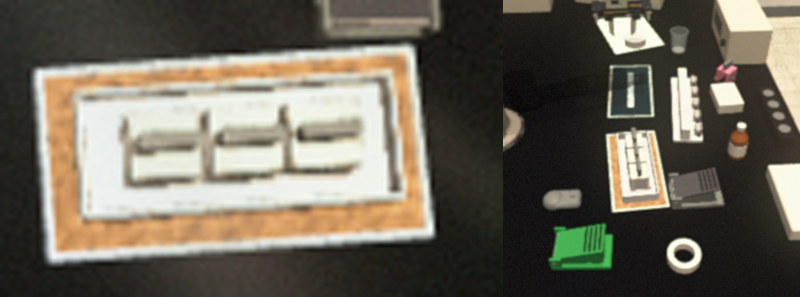

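The tray, at about (240,145) in the crop, lies centred inside the cork outline with three cassettes standing. The rail is empty, the treadle is up, and the bystanders look undisturbed.

```bash
python3 -c "
from plant import ticket
print(ticket.close_job())"
```

```text
the job is handed in; nothing more can be done
None
```

The job is handed in: all three cassettes are standing in the tray, the treadle was pressed to its stop with the tray inside the reading window outline, and the tray is back within the cork outline; the hand-in gave no verdict.

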